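# Set up the desk stamping station

### The arm

A 6-joint arm with a two-finger parallel gripper is mounted at the origin on a cart in front of the work surface, level with it; the furniture and walls round the work are solid. World frame = base frame: x ahead of the robot, y to its left, z up, the work surface at z = 0. Lengths are in m, angles in rad, forces in N, time in s.
With the tool pointing down it reaches from about 0.275 to 0.725 m from the base axis. Payload 15.9 kg.
Tool frame: the origin (TCP) lies on the centre line of the jaws, within the pads' length; the fingertips stand 11 mm ahead of it and the grasp point (between the pads) lies 8 mm behind it (r.tcp_to_tips is the y of the fingertips in the tool frame, in m); y points along the fingers, z is the direction in which the jaws open and shut, and the axes are right-handed (so a half turn about y gives the same grasp; the last joint's range is limited). The gripper opens to 85 mm and grips with 20 to 120 N. Pads are 22 mm wide; open, the fingers measure 114 mm over their backs; the gripper's body (76 mm by 85 mm) begins 54 mm behind the grasp point. The pads swing forward as they close: fully open they stand 13 mm farther back than shut.
Start: joints at [0, 0.213, -0.034, 1.323, 0, 1.571], TCP at [0.5, -0, 0.242] pointing down, gripper open.
Joint ranges: [-2.98, 2.98], [-0.74, 1.72], [-1.14, 1.35], [-2.1, 2.04], [-1.57, 1.44], [-3.14, 3.14]. Speed limits (rad/s): [1.89, 1.89, 2.39, 2.57, 3.14, 3.14].

### API

Orientations are given as a unit quaternion [x, y, z, w].
In Python, from workcell import r gives the robot as it stands.
- The arm moves only by the tool arm_command, never from a script. Its argument "increments" is a list that holds one entry, the list of rows, each a list of 7 numbers: the shift along the world's x, y, z as a fraction of full scale, then the turn, a rotation vector about the world's x, y, z as a fraction of full scale, then the opening, from -1 (shut) to 1 (fully open). In form: [[[dx, dy, dz, ax, ay, az, fingers], ...]]. A call has 1 to 12 rows; each row shifts and turns the commanded pose from where the row before left it; what a row does not reach is not made up. Full scale, the value 1, is 0.15 m for a shift and 6 degrees for a turn. A row lasts 1/10 s, in which the tool goes at most 50 mm and 8.59 degrees, less where a joint would pass 70% of its speed; a pose out of reach is approached as far as the arm can. A call with a number of a shift or a turn outside -1 to 1 is refused whole. A call with a gripper value outside its range is refused whole. The fingers move at their own pace and stop on an object; "grip_force" is the grip in N (left out, the last holds). Time passes only in rows, so rows that do not move let the fingers close. It gives the time, the measured TCP pose, the force and the opening at its end, in the units of the state.
- r.sense(): the state, without advancing time (a new reading comes with each control period).
- r.get_image(name): name is "scene" or "side" or "wrist"; returns the picture (480x640x3 uint8, red, green, blue); there is no depth.
- r.camera_model(name): a dict with "mtx" (3x3 intrinsics, pixels), "k1" (the pictures are not rectified: a ray, as slopes to the right and down, at radius r is drawn at 1 + k1 r^2 times it, then the intrinsics apply), "R" (3x3) and "t" (3): a world point X has camera coordinates R X + t. Camera axes: x right, y down, z forward; pixel columns grow to the right and rows downward; lengths in m; the calibration is good to about 2 mm. A picture is of the moment at which its call begins: read the wrist's pose just before it. camera_model takes no time and is no camera call; for the wrist camera it gives the pose at the moment of the call.
- r.hand_in(): hands the job in, once; it reports no verdict.
The state is a dict: "clock": time; "joint_positions": joint angles; "qvel": joint speeds; "joint_torque": joint torques, N m; "ee_pos": TCP position; "tool_rot": TCP orientation; "wrist_force": force on the tool from outside, world axes, zero at the start; "torque": the same for the moment, N m; "grip_width": finger opening in m.
Only numpy, scipy, OpenCV 4.12 (cv2) and the standard library are available. Lean on these libraries where they do the work, as an engineer would, in place of code of your own. Each camera call takes 0.05 s, during which the arm holds its last target.

### The job

Set up the stamping station: first lift the cover board off the wooden organiser and lean it at a slant against the bookend, foot on the bookend's base plate and handle side up; then put the round stamp pad fully down into its well, its notch over the rib. Pack every hand stamp that is there upright into the long trough and every refill bottle upright into the bay beside the pad, all standing flat on the floor, and leave the mug, the mouse and the sticky notes alone.

Things in the scene. Friction and masses are not known exactly. Their poses are not given: they have to be found in the camera images.
- organiser: pale wooden desk organiser, a block 182x178x40 (its x by y by z), fixed to the bench. Three recesses open at the top, all 30 deep, floors 10 above the bench: a round well, a bottle bay, a stamp trough (see the points). Origin: centre of its underside; x away from the robot at yaw 0. It starts hidden under the cover, and it and the bookend may stand either way round, left or right
- well (a point): centre of the floor of the round well, diameter 96. A steel key rib, 8 wide, stands upright on the well's wall on the organiser's +x side (the side towards the trough): it juts in to 39 from the centre and reaches from the floor to 26 above it (4 below the organiser's top). Axes as the organiser
- bay (a point): centre of the floor of the bottle bay, 96 (x) by 56 (y), beside the well. Axes as the organiser
- trough (a point): centre of the floor of the stamp trough, 52 (x) by 162 (y), behind the well and the bay. Axes as the organiser
- cover: loose wooden cover board 188x182x8 (x by y by z), at the start lying flat on the organiser's top. A steel rail handle stands on the middle of its upper face: rail along the board's x, 80 long, 14 wide (y), from z 28 to z 44, on two posts 66 apart. Mass about 0.25 kg. Origin: centre of its underside; z out of the face with the handle
- bookend: grey bent-sheet bookend fixed to the bench: base plate 150 (x) by 120 (y), 3 thick, with an upright wall 100 high along its +x edge (inner face at x = 72) with a rounded rubber edge on top, and a lip 10 high along its -x edge (inner face at x = -72). Origin: centre of the base's underside. The wall is on the far side from the robot
- stamp_pad: round grey stamp pad, diameter 89, body 34 high, with a notch 14 wide and about 9 deep cut through the full height of its rim on its +x side, and on top a dark wooden grip rail along x, 50 long, 14 wide, from z 34 to z 70. It goes down into the well only when the notch stands over the rib, that is with its x axis along the organiser's x. Mass about 0.15 kg. Origin: centre of its underside
- stamp_a: wooden hand stamp, 80 tall, standing; rectangular foot 24x41 (its x by y) and 17 high with the printing face under it, neck 18 across, above z 46 a round grip 24 across (faceted) up to z 80. Origin: centre of its underside; z up its axis. May be absent
- stamp_b: wooden hand stamp, 80 tall, standing; rectangular foot 28x44 (its x by y) and 17 high with the printing face under it, neck 18 across, above z 46 a round grip 24 across (faceted) up to z 80. Origin: centre of its underside; z up its axis. May be absent
- stamp_c: wooden hand stamp, 80 tall, standing; rectangular foot 28x41 (its x by y) and 17 high with the printing face under it, neck 18 across, above z 46 a round grip 24 across (faceted) up to z 80. Origin: centre of its underside; z up its axis. May be absent
- stamp_d: wooden hand stamp, 80 tall, standing; rectangular foot 28x38 (its x by y) and 17 high with the printing face under it, neck 18 across, above z 46 a round grip 24 across (faceted) up to z 80. Origin: centre of its underside; z up its axis. May be absent
- stamp_e: wooden hand stamp, 80 tall, standing; rectangular foot 28x44 (its x by y) and 17 high with the printing face under it, neck 18 across, above z 46 a round grip 24 across (faceted) up to z 80. Origin: centre of its underside; z up its axis. May be absent
- bottle_a: white refill bottle (closed, rigid), diameter 44, 80 tall, black cap, standing. Origin: centre of its underside; z up its axis. May be absent
- bottle_b: white refill bottle (closed, rigid), diameter 44, 80 tall, black cap, standing. Origin: centre of its underside; z up its axis. May be absent
- mug: mug with handle, about 92x127x95, a bystander. Origin: centre of its underside
- mouse: computer mouse, 112x62x35, a bystander. Origin: centre of its underside
- sticky_notes: block of yellow sticky notes, 72x76x10, a bystander. Origin: centre of its underside
Things that resemble listed ones, but are neither listed nor needed, are in the scene too. What is shaped like the stamp_d but yellow is not meant.

How it is judged:
By the outcome, as a careful person would: the job done as asked, in the order asked, and still so for the second after the job is handed in, with the robot touching nothing.
Of stamp_a, stamp_b, stamp_c, stamp_d, stamp_e, bottle_a, bottle_b only 5 to 7 are there at a start; the rules pass over those that are not, and their reading is None.
At some moment in a run one of stamp_pad, cover may be knocked a few centimetres aside while the robot is not near it.
It also fails if it takes over 210 s, if anything falls off the work surface, if the arm or the gripper's body presses on something with over 40 N, if the wrist force passes 120 N, or if a joint passes its speed limit or range.

## Working session

There is one attempt and no reset: what is moved stays moved. The work goes in short steps, Python scripts to look and compute and a tool call to move; the robot and the scene stay as the last step left them, time stands still between calls to the robot, and variables do not carry over. Pictures are saved under pics/ and viewed, and the job is handed in when it is done.

Besides the shell and the picture viewer there is one more tool, called by a JSON object that holds its "api" and its "payload". arm_command: Moves the arm, as the interface text tells. Shift numbers are shares of 0.15 m and turn numbers shares of 6 degrees, none past 1 either way. Its arguments: {"type":"object","properties":{"increments":{"type":"array","items":{"type":"array","items":{"type":"array","items":{"type":"number"}}}},"grip_force":{"type":"number"}},"required":["increments"]}

```bash
mkdir -p pics; ls; cat > h.py <<'E'
import numpy as np, cv2
from workcell import r
def snap(n,f):
    im=r.get_image(n); cv2.imwrite('pics/'+f+'.png',im[:,:,::-1]); return im
def px2w(cm,u,v,z):
    K=np.array(cm['mtx']);R=np.array(cm['R']);t=np.array(cm['t']).ravel()
    d=np.array([(u-K[0,2])/K[0,0],(v-K[1,2])/K[1,1]]);p=d.copy()
    for _ in range(30): p=d/(1+cm['k1']*(p@p))
    ray=R.T@np.array([p[0],p[1],1]);c=-R.T@t
    return c+ray*(z-c[2])/ray[2]
def w2px(cm,X):
    K=np.array(cm['mtx']);R=np.array(cm['R']);t=np.array(cm['t']).ravel()
    c=R@np.array(X)+t;p=c[:2]/c[2];p=p*(1+cm['k1']*(p@p))
    return np.array([K[0,0]*p[0]+K[0,2],K[1,1]*p[1]+K[1,2]])
E
python3 - <<'E'
from h import *
for n in ['scene','side','wrist']:
    cm=r.camera_model(n); snap(n,n+'0'); import pickle; pickle.dump(cm,open(n+'0.pkl','wb')); print(n,cm)
print(r.sense(), r.tcp_to_tips)
E
```

```text
pics
scene {'mtx': array([[511.62073327,   0.        , 315.33251263],
       [  0.        , 511.62073327, 247.98296662],
       [  0.        ,   0.        ,   1.        ]]), 'k1': -0.09058043774603242, 'R': array([[ 0.60482776, -0.79612665,  0.01912431],
       [-0.60856888, -0.47756031, -0.63370346],
       [ 0.51364122,  0.37164299, -0.77333963]]), 't': array([-0.39120104,  0.31592611,  1.1682798 ])}
side {'mtx': array([[531.92469316,   0.        , 322.67528555],
       [  0.        , 531.92469316, 241.37277709],
       [  0.        ,   0.        ,   1.        ]]), 'k1': -0.05500025020325076, 'R': array([[-0.92094315,  0.38969162, -0.00203966],
       [ 0.30627214,  0.72054499, -0.62210312],
       [-0.2409587 , -0.57354629, -0.78293266]]), 't': array([ 0.49618952, -0.05042184,  1.43495141])}
wrist {'mtx': array([[363.24544427,   0.        , 320.87714892],
       [  0.        , 363.24544427, 244.37106017],
       [  0.        ,   0.        ,   1.        ]]), 'k1': -0.0629866836939481, 'R': array([[ 9.99999051e-01,  5.49831886e-04, -1.26319174e-03],
       [ 8.67980165e-04, -9.63487201e-01,  2.67752983e-01],
       [-1.06984995e-03, -2.67753825e-01, -9.63486764e-01]]), 't': array([-0.49979205, -0.03460258,  0.37928221])}
{'clock': 0.15, 'joint_positions': array([-4.76176012e-06,  2.13214578e-01, -3.48582946e-02,  1.32346862e+00,
        1.00871722e-06,  1.57080675e+00]), 'qvel': array([ 0.00136162, -0.00048336,  0.00250707, -0.00091364, -0.00062055,
       -0.00057566]), 'joint_torque': array([ 7.54873927e-04, -6.86405826e+01,  4.87247872e+01,  1.30636684e-02,
        8.93374795e-05, -4.25830592e-06]), 'ee_pos': array([ 4.99780654e-01, -2.07258033e-06,  2.41966583e-01]), 'tool_rot': array([-0.50018221,  0.50019031, -0.49981722,  0.49981013]), 'wrist_force': array([ 0.03886103,  0.16756266, -0.42866597]), 'torque': array([-0.00156572,  0.00050551, -0.0036885 ]), 'grip_width': 0.08532860182174107} 0.011
```

View pics/scene0.png

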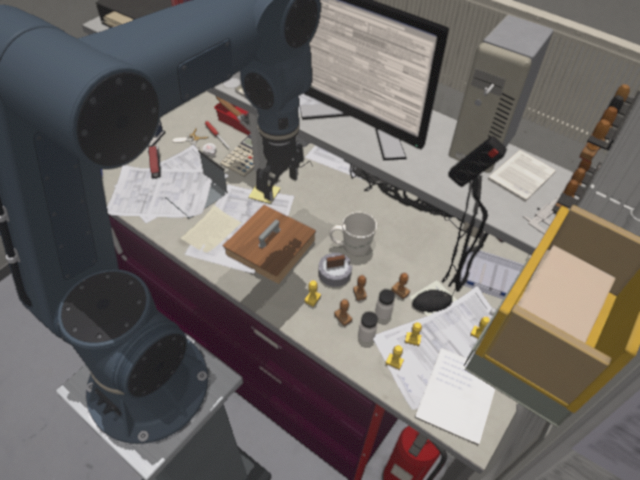

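View pics/side0.png

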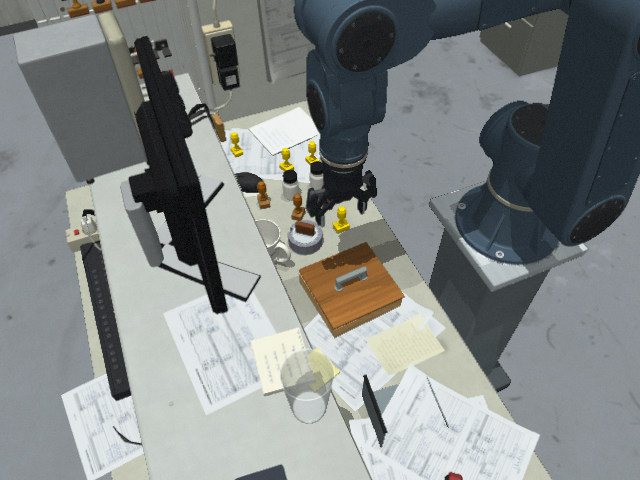

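View pics/wrist0.png

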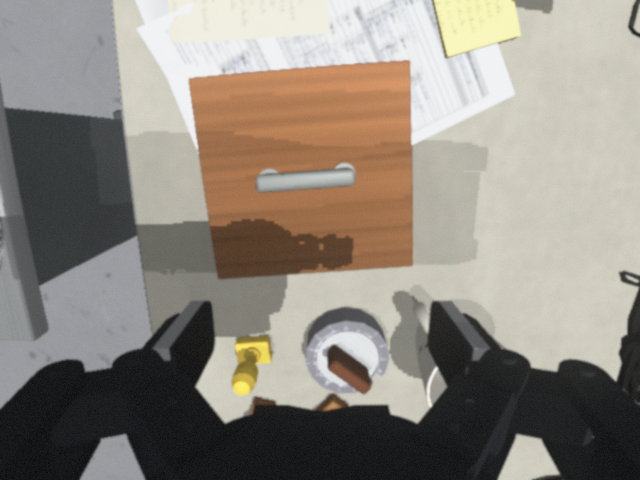

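The wrist view shows the cover with its handle centred at about (306,178). The pad is at (347,358) and a yellow stamp at (250,365). The scene view shows three brown stamps at (360,287), (345,311) and (402,285), and bottles at (385,305) and (368,328). The yellow look-alikes are at (312,292), (396,356), (414,333) and (481,325). I'll enlarge these to confirm.

```bash
python3 - <<'E'
import cv2
a=cv2.imread('pics/scene0.png');b=cv2.imread('pics/side0.png')
cv2.imwrite('pics/c1.png',cv2.resize(a[220:400,230:430],(800,720)[:2] if 0 else (660,594),interpolation=cv2.INTER_CUBIC))
cv2.imwrite('pics/c2.png',cv2.resize(b[120:260,200:390],None,fx=4.2,fy=4.2,interpolation=cv2.INTER_CUBIC))
cv2.imwrite('pics/c3.png',cv2.resize(b[230:470,260:480],None,fx=2.5,fy=2.5,interpolation=cv2.INTER_CUBIC))
cv2.imwrite('pics/c4.png',cv2.resize(a[130:300,100:320],None,fx=3.5,fy=3.5,interpolation=cv2.INTER_CUBIC))
E
```

```text
(no output)
```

View pics/c1.png

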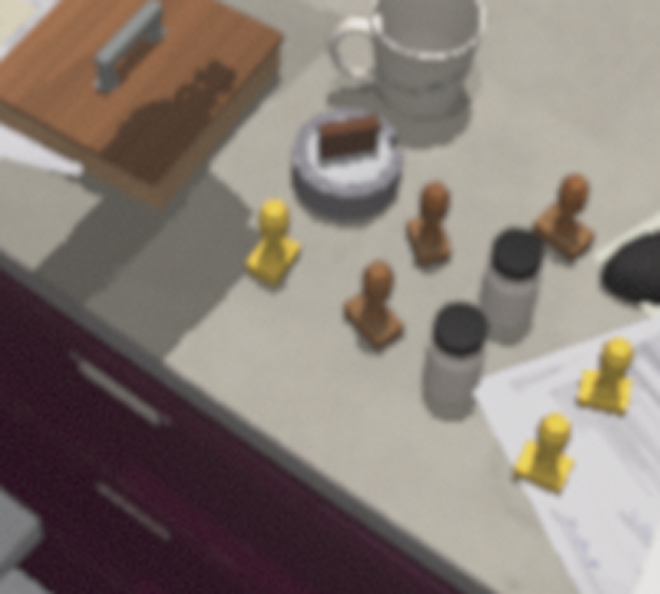

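View pics/c2.png

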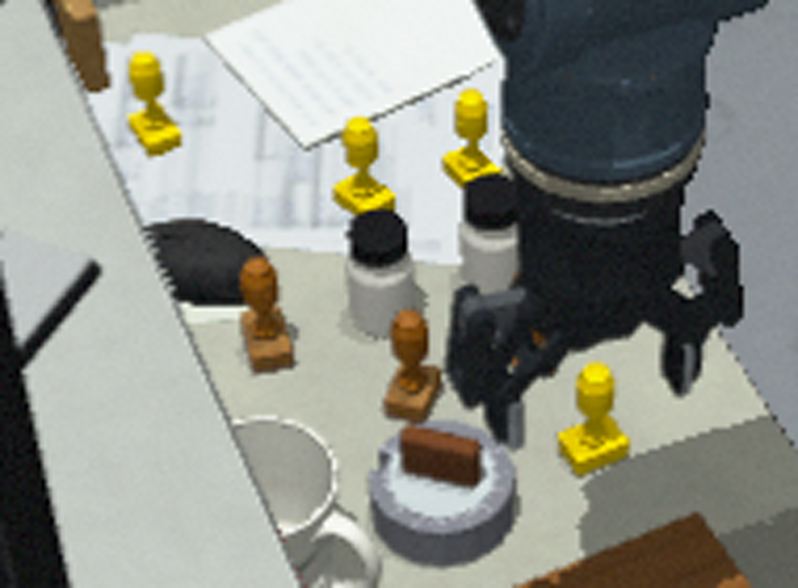

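View pics/c3.png

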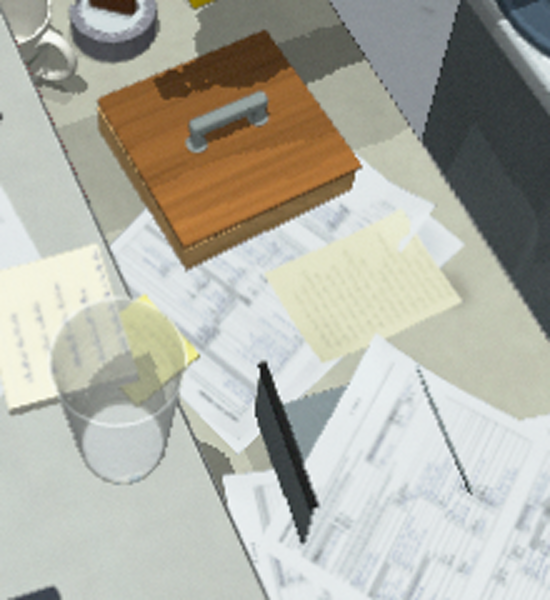

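View pics/c4.png

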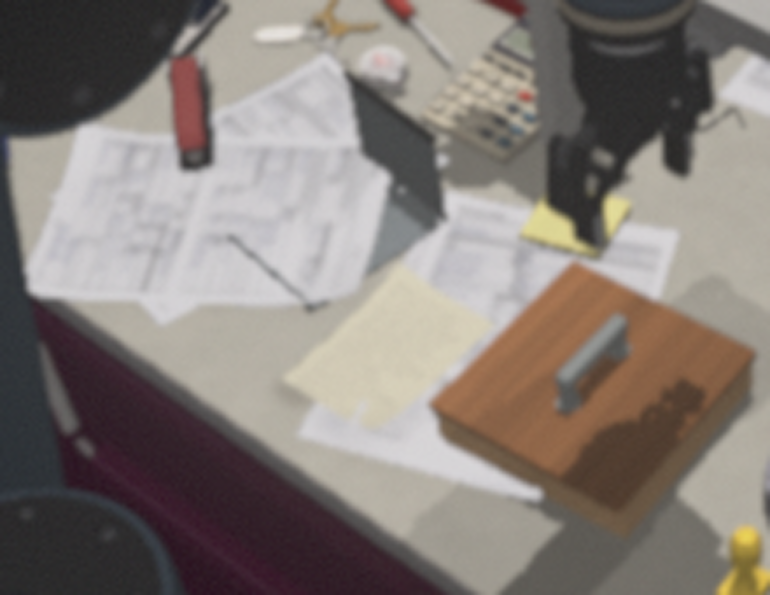

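```bash
python3 - <<'E'
from h import *
S=r.camera_model('scene');D=r.camera_model('side');W=__import__('pickle').load(open('wrist0.pkl','rb'))
def A(u,v): return 230+u/3.3,220+v/3.3
def B(u,v): return 200+u/4.2,120+v/4.2
def C(u,v): return 260+u/2.5,230+v/2.5
def E(u,v): return 100+u/3.5,130+v/3.5
def p(n,cm,uv,z): print(n,np.round(px2w(cm,*uv,z)*1000)[:2])
for n,uv in dict(wt1=(262,365),wt2=(313,505)).items(): p(n,D,C(*uv),.1)
for n,uv in dict(lip1=(418,370),lip2=(470,492)).items(): p(n,D,C(*uv),.01)
for n,uv in dict(wt1=(350,75),wt2=(437,135)).items(): p('sc'+n,S,E(*uv),.1)
for n,uv in dict(lip1=(232,237),lip2=(313,307)).items(): p('sc'+n,S,E(*uv),.01)
for n,uv in dict(rail1=(256,184),rail2=(355,177)).items(): p('w'+n,W,uv,.092)
for n,uv in dict(c1=(189,78),c2=(410,61),c3=(413,266),c4=(219,278)).items(): p('wcov'+n,W,uv,.048)
for n,uv in dict(c1=(433,405),c2=(577,265),c3=(754,352),c4=(625,508)).items(): p('scov'+n,S,E(*uv),.048)
for n,uv in dict(mid=(434,195),front=(378,275),back=(573,187)).items(): p('stamp '+n,S,A(*uv),.072)
for n,uv in dict(mid=(408,325),back=(259,270)).items(): p('D stamp '+n,D,B(*uv),.072)
for n,uv in dict(b1=(518,250),b2=(461,326)).items(): p('bot '+n,S,A(*uv),.08)
for n,uv in dict(b1=(380,230),b2=(492,195)).items(): p('D bot '+n,D,B(*uv),.08)
for n,uv in dict(r1=(322,137),r2=(378,120)).items(): p('pad rail '+n,S,A(*uv),.07)
for n,uv in dict(r1=(404,437),r2=(478,460)).items(): p('D pad rail '+n,D,B(*uv),.07)
p('notch',D,B(383,462),.034); p('pad c',D,B(443,485),.034)
p('yel',S,A(274,210),.072)
p('mughandle',S,A(338,45),.05);p('mugc',S,A(425,20),.095)
E
```

```text
wt1 [569. 287.]
wt2 [582. 403.]
lip1 [424. 310.]
lip2 [438. 421.]
scwt1 [586. 395.]
scwt2 [576. 282.]
sclip1 [438. 409.]
sclip2 [424. 293.]
wrail1 [450.  39.]
wrail2 [526.  44.]
wcovc1 [389. 123.]
wcovc2 [574. 136.]
wcovc3 [588. -43.]
wcovc4 [402. -56.]
scovc1 [389. 115.]
scovc2 [570. 126.]
scovc3 [585. -46.]
scovc4 [405. -64.]
stamp mid [ 510. -248.]
stamp front [ 425. -256.]
stamp back [ 582. -328.]
D stamp mid [ 508. -244.]
D stamp back [ 578. -326.]
bot b1 [ 502. -327.]
bot b2 [ 421. -330.]
D bot b1 [ 497. -322.]
D bot b2 [ 418. -324.]
pad rail r1 [ 504. -147.]
pad rail r2 [ 545. -171.]
D pad rail r1 [ 543. -161.]
D pad rail r2 [ 509. -127.]
notch [ 553. -176.]
pad c [ 525. -145.]
yel [ 424. -160.]
mughandle [603. -91.]
mugc [ 636. -152.]
```

Three brown stamps and two bottles stand on the bench, which fits the minimum of five. The other stamps are yellow or on the far shelf. The cover is at about (488,40) mm with yaw of about 4°. The bookend is at about (504,350) mm with yaw of about -6.4°. Next I'll move over the handle and turn the jaws.

{"api": "arm_command", "payload": {"increments": [[[-0.02,0.06,-0.15,0,0,1,1],[-0.02,0.06,-0.15,0,0,1,1],[-0.02,0.06,-0.15,0,0,1,1],[-0.02,0.06,0,0,0,1,1],[0,0,0,0,0,1,1],[0,0,0,0,0,1,1],[0,0,0,0,0,1,1],[0,0,0,0,0,1,1],[0,0,0,0,0,1,1],[0,0,0,0,0,1,1],[0,0,0,0,0,1,1],[0,0,0,0,0,1,1]]]}}

```text
clock: 1.35
ee_pos: [0.4879, 0.036, 0.1746]
tool_rot: [0.699, -0.109, 0.109, -0.699]
wrist_force: [0.1, -0.9, -1.1]
grip_width: 0.0858
```

{"api": "arm_command", "payload": {"increments": [[[0,0,0,0,0,1,1],[0,0,0,0,0,1,1],[0,0,0,0,0,1,1],[0,0,0,0,0,0.67,1],[0,0,0,0,0,0,1]]]}}

```text
clock: 1.85
ee_pos: [0.4878, 0.036, 0.1746]
tool_rot: [0.707, 0.025, -0.025, -0.707]
wrist_force: [0.2, -0.1, -0.3]
grip_width: 0.0855
```

```bash
python3 - <<'E'
from h import *
cm=r.camera_model('wrist'); snap('wrist','w1'); __import__('pickle').dump(cm,open('w1.pkl','wb'))
s=r.sense();print(s['ee_pos'],s['joint_positions'],s['clock'])
E
```

```text
[0.4878672  0.03599914 0.17464376] [ 7.36415026e-02  2.14314574e-01 -2.04952181e-01  1.15188961e+00
  2.21916510e-05  5.07897303e-03] 1.9
```

View pics/w1.png

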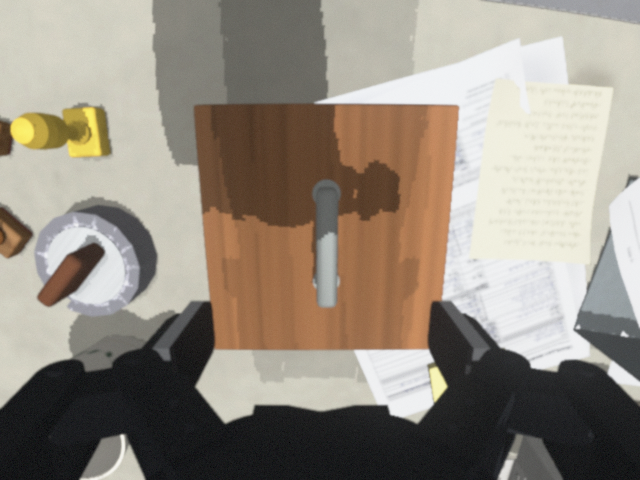

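The board's edges are parallel to the image axes, so the yaw matches. The rail runs from about (327,188) to (326,305).

```bash
python3 - <<'E'
from h import *
W=__import__('pickle').load(open('w1.pkl','rb'))
for uv in [(326,190),(326,303)]: print(px2w(W,*uv,.084)*1000)
for uv in [(194,104),(459,105),(429,349),(215,350)]: print(px2w(W,*uv,.048)*1000)
S=r.camera_model('scene')
E
```

```text
[447.58829022  36.93939897  84.        ]
[522.54771459  42.62372159  84.        ]
[399.7999116  -55.95435549  48.        ]
[387.36471475 123.67301019  48.        ]
[574.06837741 131.13947851  48.        ]
[587.43023534 -42.52973275  48.        ]
```

{"api": "arm_command", "payload": {"increments": [[[-0.01,0.025,-0.2,0,0,0,1],[0,0,-0.2,0,0,0,1],[0,0,-0.2,0,0,0,1],[0,0,-0.1,0,0,0,1],[0,0,0,0,0,0,1],[0,0,0,0,0,0,-1],[0,0,0,0,0,0,-1],[0,0,0,0,0,0,-1],[0,0,0,0,0,0,-1],[0,0,0,0,0,0,-1],[0,0,0,0,0,0,-1],[0,0,0,0,0,0,-1]]], "grip_force": 80}}

```text
clock: 3.1
ee_pos: [0.4868, 0.0397, 0.0704]
tool_rot: [0.707, 0.025, -0.024, -0.707]
wrist_force: [-2.8, -0.9, 8.0]
grip_width: 0.0124
```

{"api": "arm_command", "payload": {"increments": [[[0,0,0,0,0,0,-1],[0,0,0,0,0,0,-1],[0,0,0,0,0,0,-1]]]}}

```text
clock: 3.4
ee_pos: [0.4868, 0.0397, 0.0704]
tool_rot: [0.707, 0.025, -0.024, -0.707]
wrist_force: [-2.6, -0.7, 9.2]
grip_width: 0.0124
```

{"api": "arm_command", "payload": {"increments": [[[0,0,0.1,0,0,0,-1],[0,0,0.2,0,0,0,-1],[0,0,0.2,0,0,0,-1],[0,0,0.2,0,0,-0.5,-1],[0,0,0.2,0,0,-0.5,-1],[0,0.1,0,0,0,-0.5,-1],[0,0.2,0,0,0,-0.23,-1],[0,0.2,0,0,0,0,-1],[0,0.2,0,0,0,0,-1],[0,0.2,0,0,0,0,-1],[0,0.2,0,0,0,0,-1],[0,0,0,0,0,0,-1]]]}}

```text
clock: 4.6
ee_pos: [0.4861, 0.2076, 0.2044]
tool_rot: [-0.706, 0.038, -0.038, 0.706]
wrist_force: [-0.1, -0.1, -3.3]
grip_width: 0.0124
```

```bash
python3 - <<'E'
from h import *
snap('scene','s2'); cm=r.camera_model('wrist'); snap('wrist','w2'); __import__('pickle').dump(cm,open('w2.pkl','wb'))
s=r.sense();print(s['ee_pos'],s['joint_positions'],s['clock'],s['wrist_force'])
a=cv2.imread('pics/s2.png'); cv2.imwrite('pics/s2c.png',cv2.resize(a[100:400,90:440],None,fx=2,fy=2))
E
```

```text
[0.48618355 0.20509031 0.20449594] [ 3.99288372e-01  2.79860626e-01 -4.29333735e-02  1.24876479e+00
 -1.72699126e-04  5.09092884e-01] 4.7 [-0.58774189 -1.0086336  -2.61495324]
```

View pics/s2c.png

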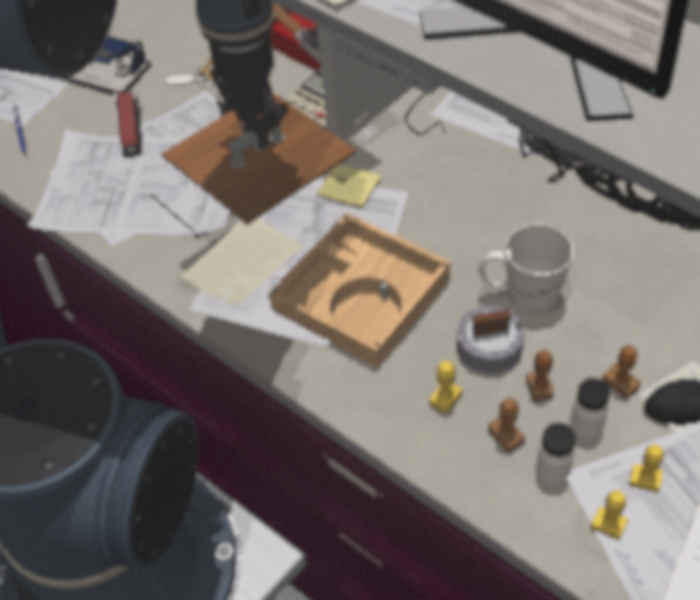

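View pics/w2.png

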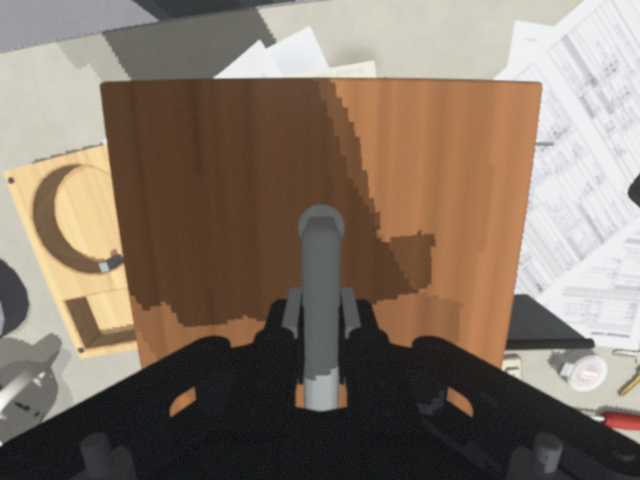

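The cover is held by its rail. The organiser is revealed, with the well to the robot's right, the rib at the far side, the bay to the left and the trough at the far end.

{"api": "arm_command", "payload": {"increments": [[[0.05,0.2,0,0,0,0,-1],[0.05,0.2,0,0,0,0,-1],[0,0.2,0,-0.111,-0.994,0,-1],[0,0.2,0,-0.111,-0.994,0,-1],[0,0.15,0,-0.111,-0.994,0,-1],[0,0.02,0,-0.111,-0.994,0,-1],[0,0,0,-0.111,-0.994,0,-1],[0,0,0,-0.111,-0.994,0,-1],[0,0,0,0,0,0,-1],[0,0,0,0,0,0,-1],[0,0,0,0,0,0,-1]]]}}

```text
clock: 5.8
ee_pos: [0.5024, 0.3502, 0.2056]
tool_rot: [0.684, 0.18, 0.255, -0.66]
wrist_force: [-0.3, 0.6, -3.1]
grip_width: 0.0128
```

```bash
python3 - <<'E'
from h import *
from scipy.spatial.transform import Rotation as Ro
s=r.sense();R=Ro.from_quat(s['tool_rot']).as_matrix();print(s['ee_pos'],s['joint_positions'],s['clock'],s['wrist_force'],s['grip_width']);print(R.round(3), np.degrees(np.arcsin(R[0,1])))
snap('side','d3'); snap('scene','s3')
a=cv2.imread('pics/d3.png'); cv2.imwrite('pics/d3c.png',cv2.resize(a[240:480,240:560],None,fx=2.4,fy=2.4))
a=cv2.imread('pics/s3.png'); cv2.imwrite('pics/s3c.png',cv2.resize(a[80:280,80:330],None,fx=3,fy=3))
E
```

```text
[0.50242191 0.35017195 0.20556057] [ 0.85030293  0.13816331 -0.39753324  0.64197608 -0.5018687   0.86066142] 5.8 [-0.26120316  0.59884579 -3.11126934] 0.012800948310366687
[[ 0.805  0.583  0.112]
 [-0.091 -0.065  0.994]
 [ 0.587 -0.81   0.001]] 35.667520304019554
```

View pics/d3c.png

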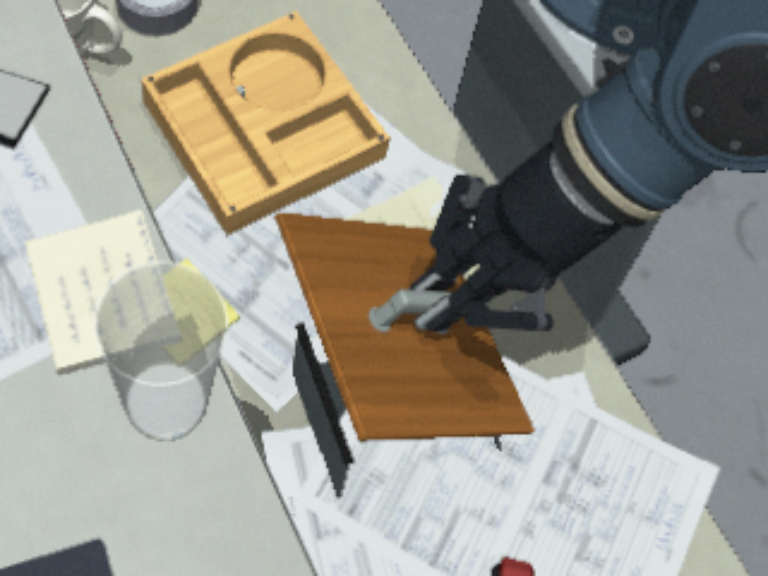

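View pics/s3c.png

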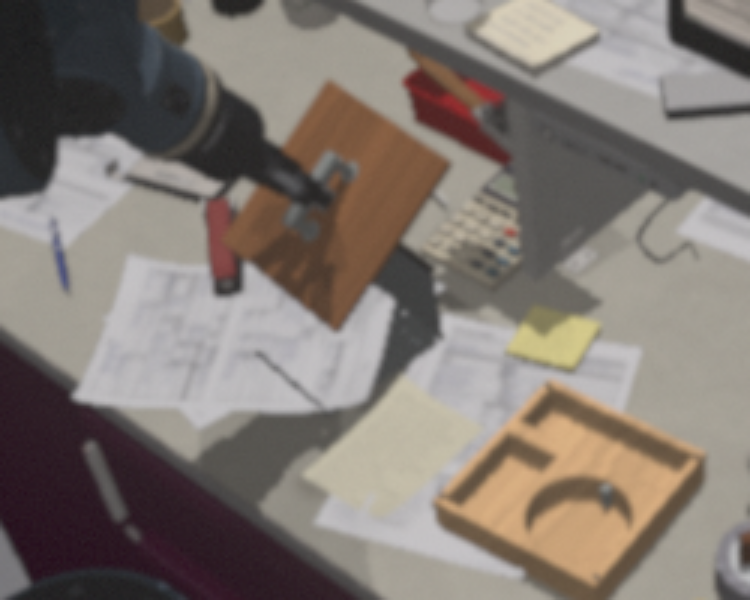

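The board is tilted about 36° and lined up with the bookend. Lowering it now, slowly at the end.

{"api": "arm_command", "payload": {"increments": [[[0,0,-0.2,0,0,0,-1],[0,0,-0.2,0,0,0,-1],[0,0,-0.2,0,0,0,-1],[0,0,-0.1,0,0,0,-1],[0,0,-0.03,0,0,0,-1],[0,0,-0.01,0,0,0,-1],[0,0,-0.01,0,0,0,-1],[0,0,0,0,0,0,-1],[0,0,0,0,0,0,-1]]]}}

```text
clock: 6.8
ee_pos: [0.5018, 0.3506, 0.0932]
tool_rot: [0.683, 0.181, 0.256, -0.66]
wrist_force: [-0.3, 0.3, -2.9]
grip_width: 0.0125
```

```bash
python3 - <<'E'
from h import *
print(r.sense()['wrist_force'])
snap('side','d4'); snap('scene','s4')
a=cv2.imread('pics/d4.png'); cv2.imwrite('pics/d4c.png',cv2.resize(a[300:480,310:510],None,fx=3.3,fy=3.3,interpolation=cv2.INTER_CUBIC))
a=cv2.imread('pics/s4.png'); cv2.imwrite('pics/s4c.png',cv2.resize(a[100:270,110:300],None,fx=3.3,fy=3.3,interpolation=cv2.INTER_CUBIC))
E
```

```text
[-0.30693993  0.33505756 -2.85972981]
```

View pics/d4c.png

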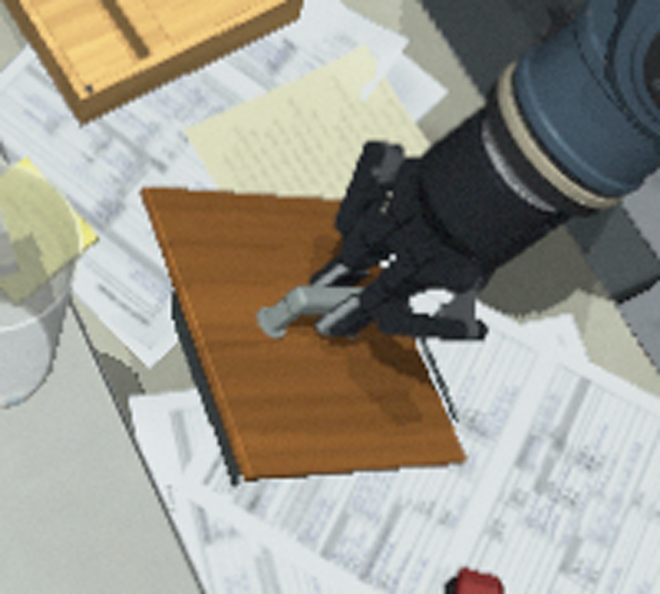

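View pics/s4c.png

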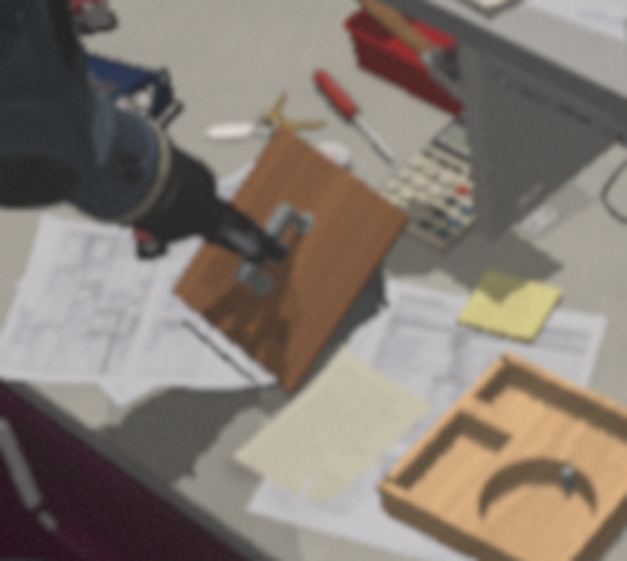

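The foot's lower edge lies just inside the lip and the wall stands under the upper end. I'll ease it down to contact.

{"api": "arm_command", "payload": {"increments": [[[0,0,-0.015,0,0,0,-1],[0,0,-0.015,0,0,0,-1],[0,0,-0.01,0,0,0,-1],[0,0,0,0,0,0,-1]]]}}

```text
clock: 7.3
ee_pos: [0.5013, 0.3502, 0.086]
tool_rot: [0.684, 0.181, 0.255, -0.659]
wrist_force: [-1.4, 0.1, -2.6]
grip_width: 0.0124
```

{"api": "arm_command", "payload": {"increments": [[[0,0,-0.01,0,0,0,-1],[0,0,-0.005,0,0,0,-1],[0,0,0,0,0,0,-1]]]}}

```text
clock: 7.6
ee_pos: [0.5017, 0.3503, 0.0844]
tool_rot: [0.684, 0.181, 0.256, -0.659]
wrist_force: [-4.8, -2.3, 4.0]
grip_width: 0.0124
```

Contact made (wall pushes back, weight taken). Release and back out along the fingers.

{"api": "arm_command", "payload": {"increments": [[[0,0,0,0,0,0,-0.4],[0,0,0,0,0,0,0.2],[0,0,0,0,0,0,0.6],[0,0,0,0,0,0,1],[0,0,0,0,0,0,1],[0,0,0,0,0,0,1],[-0.058,0.007,0.081,0,0,0,1],[-0.117,0.013,0.162,0,0,0,1],[-0.117,0.013,0.162,0,0,0,1],[-0.117,0.013,0.162,0,0,0,1],[0,0,0.1,0,0,0,1],[0,0,0,0,0,0,1]]]}}

```text
clock: 8.8
ee_pos: [0.4405, 0.3584, 0.1865]
tool_rot: [0.682, 0.182, 0.256, -0.66]
wrist_force: [-0.6, -0.2, -0.9]
grip_width: 0.0852
```

```bash
python3 - <<'E'
from h import *
s=r.sense();print(s['ee_pos'],s['wrist_force'],s['joint_positions'])
snap('side','d5'); snap('scene','s5')
a=cv2.imread('pics/d5.png'); cv2.imwrite('pics/d5c.png',cv2.resize(a[240:480,280:510],None,fx=2.5,fy=2.5,interpolation=cv2.INTER_CUBIC))
a=cv2.imread('pics/s5.png'); cv2.imwrite('pics/s5c.png',cv2.resize(a[100:350,110:430],None,fx=2.4,fy=2.4,interpolation=cv2.INTER_CUBIC))
E
```

```text
[0.44051924 0.35837323 0.18653495] [-0.58751075 -0.23065374 -0.94372721] [ 0.96394951  0.10140924 -0.48585184  0.64648313 -0.54339363  0.98053205]
```

View pics/d5c.png

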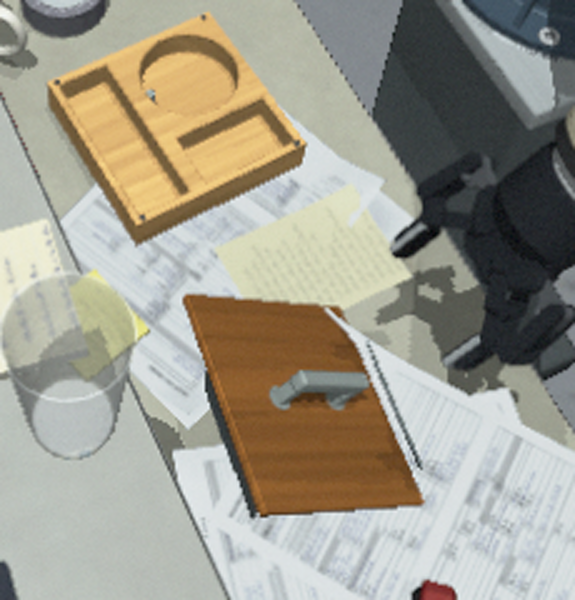

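View pics/s5c.png

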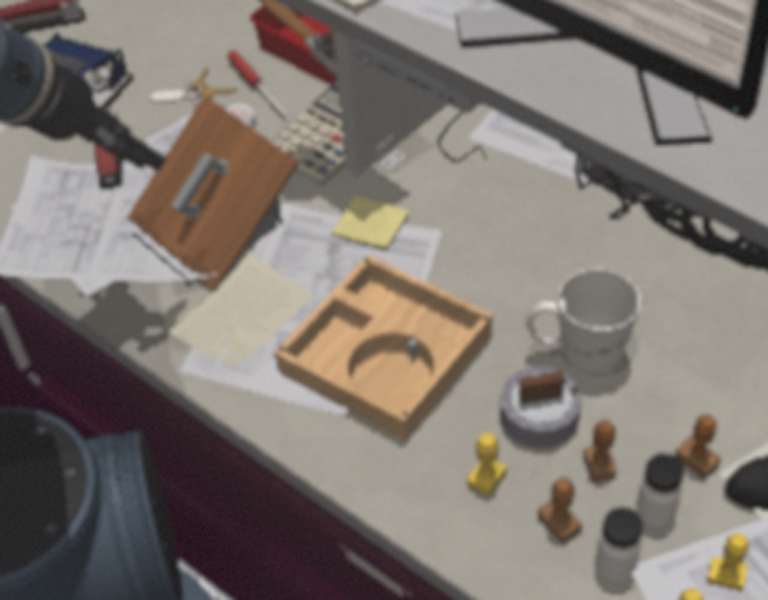

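The cover leans stably on the wall edge with its foot inside the lip. Next I'll straighten the tool and look at the organiser and pad.

{"api": "arm_command", "payload": {"increments": [[[0,0,0.2,0,0,0,1],[0,0,0.2,0,0,0,1],[0.05,-0.1,0.2,0.111,0.994,0,1],[0.05,-0.2,0.1,0.111,0.994,0,1],[0.1,-0.22,0,0.111,0.994,0,1],[0.1,-0.22,0,0.111,0.994,0,1],[0.1,-0.22,0,0.111,0.994,0,1],[0,-0.22,0,0.111,0.994,0,1],[0,-0.22,0,0,0,-1,1],[0,-0.22,0,0,0,-1,1],[0,-0.22,0,0,0,-1,1],[0,-0.22,0,0,0,-1,1]]]}}

```text
clock: 10.1
ee_pos: [0.5, 0.0465, 0.2876]
tool_rot: [0.682, -0.188, 0.186, -0.682]
wrist_force: [0.4, -0.6, 0.4]
grip_width: 0.0857
```

{"api": "arm_command", "payload": {"increments": [[[0,-0.22,0,0,0,-1,1],[0,-0.22,0,0,0,-0.6,1],[0,-0.22,0,0,0,0,1],[0,0,0,0,0,0,1],[0,0,0,0,0,0,1]]]}}

```text
clock: 10.6
ee_pos: [0.5, -0.0515, 0.2879]
tool_rot: [0.664, -0.243, 0.242, -0.664]
wrist_force: [-0.5, 0.1, 0.8]
grip_width: 0.0852
```

```bash
python3 - <<'E'
from h import *
from scipy.spatial.transform import Rotation as Ro
cm=r.camera_model('wrist'); s=r.sense(); snap('wrist','w6'); __import__('pickle').dump(cm,open('w6.pkl','wb'))
R=Ro.from_quat(s['tool_rot']).as_matrix();print(s['ee_pos'],s['joint_positions'],s['clock'],R.round(3))
E
```

```text
[ 0.49999684 -0.05149699  0.28792798] [-1.02762696e-01  2.17965348e-01  8.65414364e-02  1.44109363e+00
  2.14454041e-04  5.96536147e-01] 10.6 [[ 0.765 -0.002  0.644]
 [-0.644  0.     0.765]
 [-0.002 -1.    -0.001]]
```

View pics/w6.png

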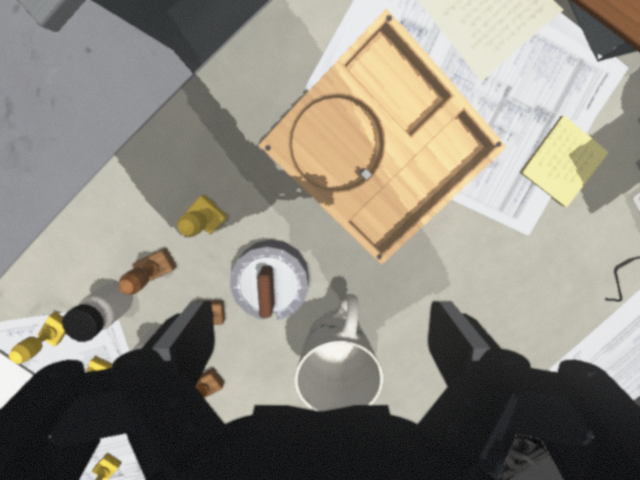

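```bash
python3 - <<'E'
import cv2
a=cv2.imread('pics/w6.png')
cv2.imwrite('pics/w6a.png',cv2.resize(a[0:270,250:515],None,fx=2.2,fy=2.2,interpolation=cv2.INTER_CUBIC))
cv2.imwrite('pics/w6b.png',cv2.resize(a[180:400,100:400],None,fx=2.6,fy=2.6,interpolation=cv2.INTER_CUBIC))
E
```

```text
(no output)
```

View pics/w6a.png

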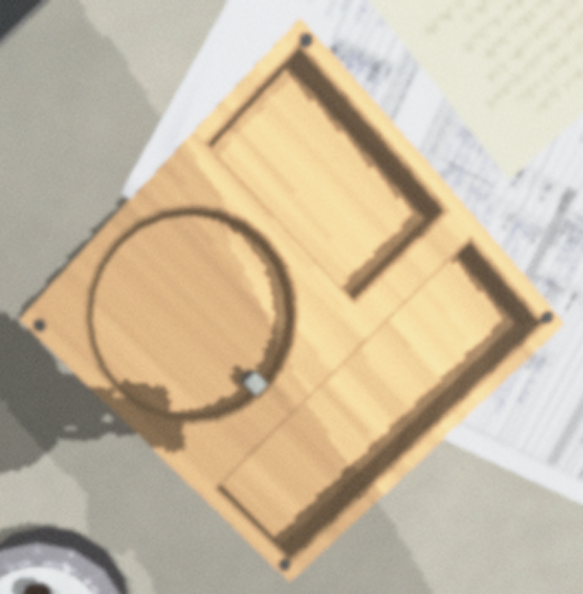

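View pics/w6b.png

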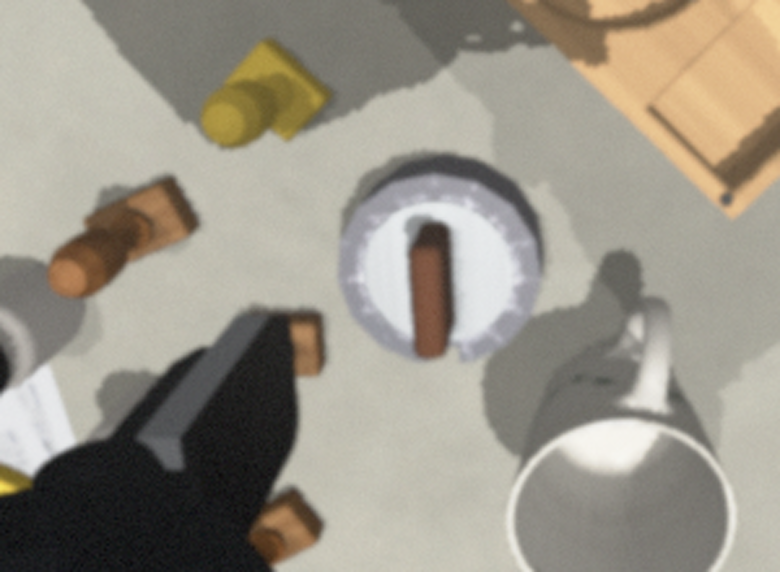

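The well is at about (336,142) px in the wrist view, with the rib at (366,174). The bay opens toward the upper right and the trough lies along the lower-right edge. The pad's notch is hidden beneath the rail's far end, about (271,317) px.

```bash
python3 - <<'E'
from h import *
W=__import__('pickle').load(open('w6.pkl','rb'))
P=lambda u,v,z:px2w(W,u,v,z)[:2]*1000
A=lambda u,v,z:P(250+u/2.2,u*0+v/2.2,z)
B=lambda u,v,z:P(100+u/2.6,180+v/2.6,z)
c=[A(*q,.04) for q in [(300,20),(562,320),(290,580),(20,318)]]
print('corners',np.round(c,1), 'mean',np.mean(c,0))
# c0 near-robot +y ; c1 far +y; c2 far -y; c3 near -y
for a,b in [(0,1),(3,2)]: d=c[b]-c[a]; print('xdir',np.linalg.norm(d),np.degrees(np.arctan2(d[1],d[0])))
for a,b in [(3,0),(2,1)]: d=c[b]-c[a]; print('ydir',np.linalg.norm(d),np.degrees(np.arctan2(d[1],d[0]))-90)
w=[A(*q,.04) for q in [(190,207),(293,307),(190,420),(88,310)]]
print('well rim', np.round(w,1), np.mean(w,0)); print('rib top',A(255,384,.036))
e=[B(*q,.07) for q in [(432,240),(432,352)]]
print('padrail',e,np.mean(e,0), np.degrees(np.arctan2(*(e[1]-e[0])[::-1])))
ring=np.array([B(*q,.034) for q in [(340,265),(441,172),(543,262),(400,350)]]);print(ring)
print('stamp front grip',B(70,272,.08)); print('mug rim',B(621,515,.095), B(655,310,.08))
print('bay', [A(*q,.04).round(1) for q in [(290,55),(440,212),(350,298),(208,147)]])
print('trough', [A(*q,.04).round(1) for q in [(470,243),(538,322),(282,555),(218,488)]])
E
```

```text
corners [[392.  120.9]
 [570.3 138.7]
 [589.1 -37.6]
 [408.  -55.4]] mean [489.83353615  41.64766417]
xdir 179.11620566701063 5.725896715404123
xdir 181.93617037754362 5.589629621645702
ydir 176.94657063818394 5.173122004763243
ydir 177.37452368194465 6.085209537111027
well rim [[421.2  35.4]
 [485.2  44.2]
 [494.9 -25.3]
 [425.6 -29. ]] [456.72004623   6.31436621]
rib top [502.03082895   9.06506782]
padrail [array([ 509.23866523, -131.62574796]), array([ 545.07670579, -164.43978806])] [ 527.15768551 -148.03276801] -42.47785449075943
[[ 498.06224697 -183.36818413]
 [ 495.25482435 -120.77291225]
 [ 554.19179934 -114.07646533]
 [ 545.00851991 -191.0455267 ]]
stamp front grip [ 425.51225345 -247.30442814]
mug rim [ 640.24246635 -143.97979262] [584.9988234  -80.88913823]
bay [array([400.3, 108.8]), array([494.6, 121.3]), array([498.8,  66.9]), array([406.8,  57.6])]
trough [array([514.3, 124.2]), array([563.7, 129.2]), array([576.1, -32.7]), array([529.1, -35.8])]
```

Organiser: centre (489.8,41.6) mm, yaw 5.6°. Well: (458,5.5) mm. Pad: (527,-148) mm with its rail at -42.5°. I'll grasp the pad now with the jaws half open, to stay clear of the mug handle.

{"api": "arm_command", "payload": {"increments": [[[0.045,-0.16,-0.1,0,0,-0.4,0.1],[0.045,-0.16,-0.2,0,0,0,0.1],[0.045,-0.16,-0.2,0,0,0,0.1],[0.045,-0.163,-0.25,0,0,0,0.1],[0,0,-0.3,0,0,0,0.1],[0,0,0,0,0,0,0.1],[0,0,0,0,0,0,0.1]]]}}

```text
clock: 11.35
ee_pos: [0.527, -0.1463, 0.1322]
tool_rot: [-0.659, 0.256, -0.255, 0.66]
wrist_force: [0.5, 0.2, 0.3]
grip_width: 0.0469
```

```bash
python3 - <<'E'
from h import *
cm=r.camera_model('wrist'); s=r.sense(); snap('wrist','w7'); __import__('pickle').dump(cm,open('w7.pkl','wb'))
print(s['ee_pos'],s['clock'],s['grip_width'])
E
```

```text
[ 0.52697781 -0.14627163  0.13217695] 11.35 0.04689432363856638
```

View pics/w7.png

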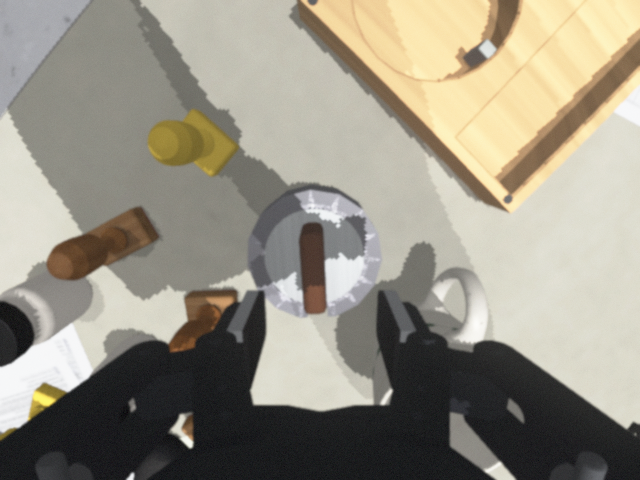

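```bash
python3 - <<'E'
from h import *
W=__import__('pickle').load(open('w7.pkl','rb'))
P=lambda u,v,z:px2w(W,u,v,z)[:2]*1000
a=P(311,224,.07);b=P(315,311,.07);d=b-a
print(a,b,(a+b)/2,np.degrees(np.arctan2(d[1],d[0])))
print('pad ring',P(249,250,.034),P(381,255,.034),P(315,188,.034))
print('handle',[P(440,290,z) for z in (.05,.08)],[P(485,300,z) for z in (.05,.08)])
E
```

```text
[ 504.86070969 -132.48803066] [ 544.7352608  -166.07802876] [ 524.79798524 -149.28302971] -40.110514504113475
pad ring [ 495.2414552  -180.82714317] [ 556.71380682 -118.31459729] [ 494.55366166 -120.85349299]
handle [array([ 594.80170286, -103.95144854]), array([ 578.36395721, -103.4081956 ])] [array([620.57419909, -86.29749261]), array([600.53114757, -88.22384564])]
```

{"api": "arm_command", "payload": {"increments": [[[-0.01,-0.02,-0.2,0,0,0.2,0.1],[0,0,-0.2,0,0,0,0.1],[0,0,-0.1,0,0,0,0.1],[0,0,-0.035,0,0,0,0.1],[0,0,0,0,0,0,0.1],[0,0,0,0,0,0,-1],[0,0,0,0,0,0,-1],[0,0,0,0,0,0,-1],[0,0,0,0,0,0,-1],[0,0,0,0,0,0,-1],[0,0,0,0,0,0,-1],[0,0,0,0,0,0,-1]]], "grip_force": 60}}

```text
clock: 12.6
ee_pos: [0.5266, -0.1505, 0.0528]
tool_rot: [-0.662, 0.248, -0.249, 0.662]
wrist_force: [-1.5, 0.8, 10.7]
grip_width: 0.0133
```

{"api": "arm_command", "payload": {"increments": [[[0,0,0.1,0,0,0,-1],[0,0,0.2,0,0,0,-1],[0,0,0.2,0,0,0,-1],[0,0,0.1,0,0,0,-1],[0,0,0,0,0,0,-1],[0,0,0,0,0,0,-1]]]}}

```text
clock: 13.2
ee_pos: [0.5256, -0.1503, 0.1411]
tool_rot: [0.662, -0.249, 0.249, -0.662]
wrist_force: [-0.5, 0.2, -1.4]
grip_width: 0.0129
```

```bash
python3 - <<'E'
from h import *
from scipy.spatial.transform import Rotation as Ro
cm=r.camera_model('wrist'); s=r.sense(); snap('wrist','w8'); __import__('pickle').dump(cm,open('w8.pkl','wb'))
R=Ro.from_quat(s['tool_rot']).as_matrix();print(s['ee_pos'],s['clock'],s['grip_width'],R.round(4),np.degrees(np.arctan2(R[1,2],R[0,2])))
snap('side','d8');a=cv2.imread('pics/d8.png'); cv2.imwrite('pics/d8c.png',cv2.resize(a[120:340,220:480],None,fx=3,fy=3,interpolation=cv2.INTER_CUBIC)[:600,:800])
E
```

```text
[ 0.525569   -0.15027929  0.1410667 ] 13.2 0.012926574027050709 [[ 7.529e-01  1.000e-04  6.582e-01]
 [-6.582e-01 -0.000e+00  7.529e-01]
 [ 1.000e-04 -1.000e+00  0.000e+00]] 48.83978275614686
```

View pics/w8.png

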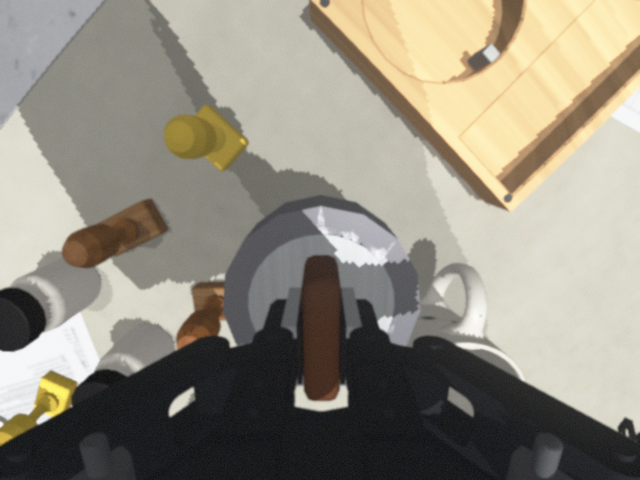

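View pics/d8c.png

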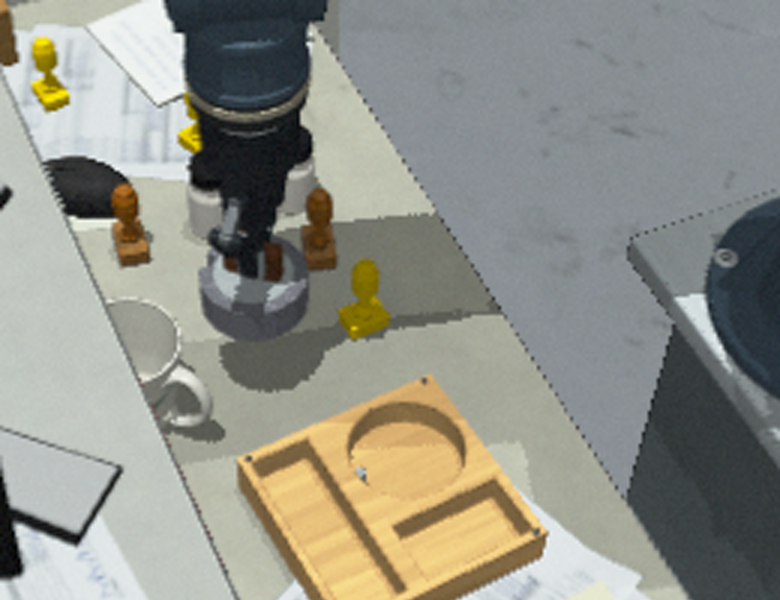

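```bash
python3 - <<'E'
from h import *
W=__import__('pickle').load(open('w8.pkl','rb'))
P=lambda u,v,z:px2w(W,u,v,z)[:2]*1000
t=np.array([525.57,-150.28]);ax=np.array([.7529,-.6582])
for v in (257,397): 
  p=P(321,v,.1583); print(p,(p-t)@ax,(p-t)@[.6582,.7529])
for uv in [(226,285),(320,197),(417,285)]:
  p=P(*uv,.1411-.0528+.034); print(p,(p-t)@ax,(p-t)@[.6582,.7529])
E
```

```text
[ 502.22302629 -128.83340458] -31.69408561225211 0.7801635909678364
[ 543.9060525  -165.22648988] 23.64299356696383 0.8155775300428392
[ 492.74964729 -176.97088216] -7.1425049220994765 -41.6979213317328
[ 490.79400554 -119.38042401] -46.52094715058206 0.37473120994584974
[ 548.98594645 -112.58959501] -7.177958485965387 43.789481873445446
```

Pad gripped, centred about 1.7 mm behind the TCP along its x axis. I'll turn it 46.8° and carry it over the well.

{"api": "arm_command", "payload": {"increments": [[[-0.055,0.13,0,0,0,1,-1],[-0.055,0.13,0,0,0,1,-1],[-0.055,0.13,0,0,0,1,-1],[-0.055,0.13,0,0,0,1,-1],[-0.055,0.13,0,0,0,1,-1],[-0.055,0.13,0,0,0,1,-1],[-0.055,0.13,0,0,0,1,-1],[-0.053,0.13,0,0,0,0.8,-1],[0,0,-0.12,0,0,0,-1],[0,0,-0.1,0,0,0,-1],[0,0,0,0,0,0,-1],[0,0,0,0,0,0,-1]]]}}

```text
clock: 14.5
ee_pos: [0.4595, 0.0056, 0.1081]
tool_rot: [-0.706, -0.034, 0.035, 0.706]
wrist_force: [0.3, 0.7, -2.0]
grip_width: 0.013
```

```bash
python3 - <<'E'
from h import *
from scipy.spatial.transform import Rotation as Ro
cm=r.camera_model('wrist'); s=r.sense(); snap('wrist','w9'); __import__('pickle').dump(cm,open('w9.pkl','wb'))
R=Ro.from_quat(s['tool_rot']).as_matrix();print(s['ee_pos'],s['clock'],s['grip_width'],np.degrees(np.arctan2(R[1,2],R[0,2])))
snap('side','d9');a=cv2.imread('pics/d9.png'); cv2.imwrite('pics/d9c.png',cv2.resize(a[220:340,280:420],None,fx=5,fy=5,interpolation=cv2.INTER_CUBIC))
snap('scene','s9');a=cv2.imread('pics/s9.png'); cv2.imwrite('pics/s9c.png',cv2.resize(a[190:310,200:340],None,fx=5,fy=5,interpolation=cv2.INTER_CUBIC))
E
```

```text
[0.4594582  0.00564475 0.10806489] 14.5 0.012977487923423448 95.63243162252138
```

View pics/w9.png

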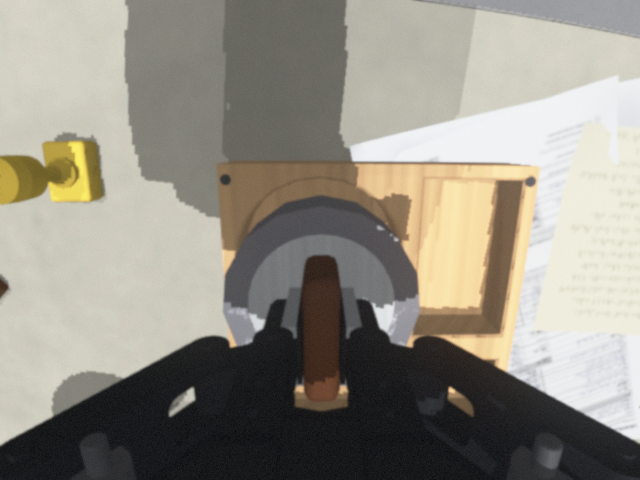

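View pics/d9c.png

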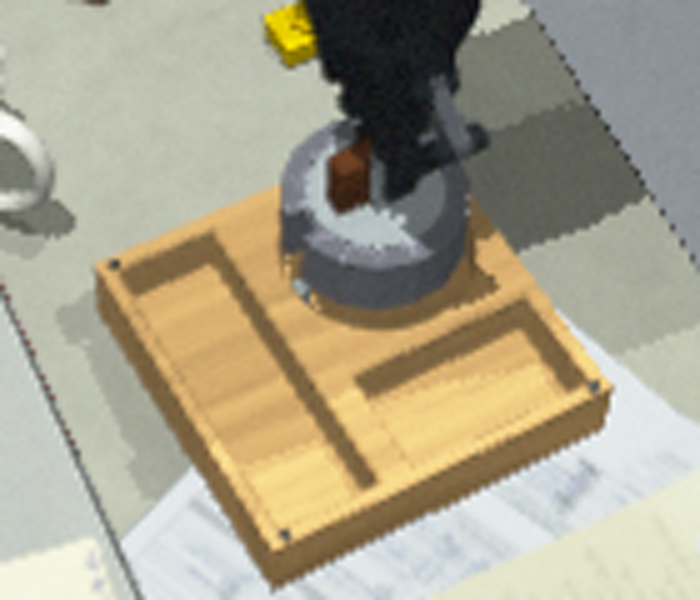

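View pics/s9c.png

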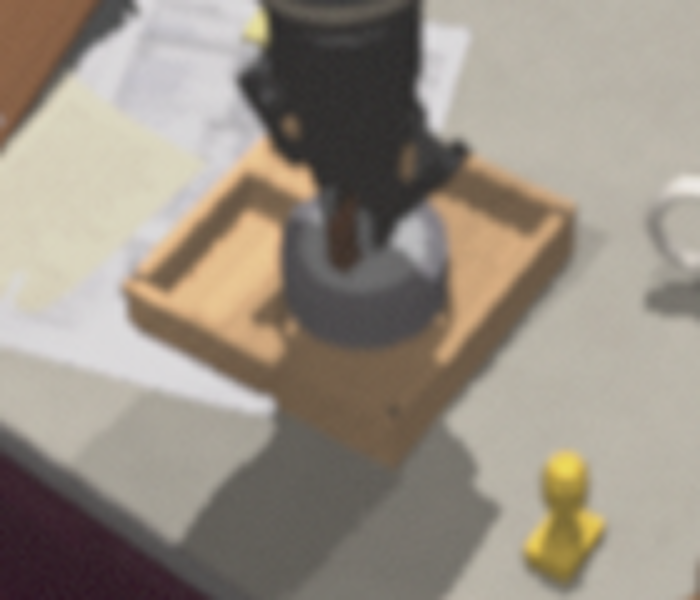

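```bash
python3 - <<'E'
from h import *
W=__import__('pickle').load(open('w9.pkl','rb'))
P=lambda u,v,z:px2w(W,u,v,z)[:2]*1000
a=P(218.5,162.5,.04);b=P(540,166.5,.04);d=b-a
print(a,b,np.linalg.norm(d),np.degrees(np.arctan2(d[1],d[0]))-90)
y=np.radians(5.6);M=np.array([[np.cos(y),-np.sin(y)],[np.sin(y),np.cos(y)]]);O=np.array([489.8,41.6])
print(O+M@[-91,-89],O+M@[-91,89])
print(P(225,180,.04),P(530.5,181.5,.04)) # screws
E
```

```text
[407.17882334 -54.6902765 ] [391.01171379 121.70048288] 177.1301087422297 5.236817855620373
[407.91918468 -55.85528248] [390.54942852 121.29519472]
[416.29973195 -50.81388543] [399.74531666 118.19879658]
```

Notch and rib line up in the side view, and the organiser fit agrees within 1 mm. Inserting.

{"api": "arm_command", "payload": {"increments": [[[0,0,-0.07,0,0,0,-1],[0,0,-0.03,0,0,0,-1],[0,0,-0.03,0,0,0,-1],[0,0,-0.03,0,0,0,-1],[0,0,0,0,0,0,-1]]]}}

```text
clock: 15.15
ee_pos: [0.4586, 0.0052, 0.084]
tool_rot: [0.707, 0.034, -0.035, -0.706]
wrist_force: [-6.0, -4.0, -4.2]
grip_width: 0.013
```

{"api": "arm_command", "payload": {"increments": [[[-0.01,-0.005,0,0,0,0,-1],[0,0,0,0,0,0,-1],[0,0,-0.02,0,0,0,-1],[0,0,-0.02,0,0,0,-1],[0,0,0,0,0,0,-1]]]}}

```text
clock: 15.65
ee_pos: [0.4577, 0.0049, 0.0777]
tool_rot: [-0.706, -0.034, 0.035, 0.706]
wrist_force: [-4.0, -0.3, -4.5]
grip_width: 0.0133
```

{"api": "arm_command", "payload": {"increments": [[[-0.005,0,-0.03,0,0,0,-1],[0,0,-0.03,0,0,0,-1],[0,0,-0.02,0,0,0,-1],[0,0,-0.01,0,0,0,-1],[0,0,0,0,0,0,-1]]]}}

```text
clock: 16.15
ee_pos: [0.4576, 0.005, 0.0646]
tool_rot: [-0.706, -0.035, 0.035, 0.706]
wrist_force: [-2.4, 0.3, -4.4]
grip_width: 0.0133
```

{"api": "arm_command", "payload": {"increments": [[[0,0,-0.01,0,0,0,-1],[0,0,-0.005,0,0,0,-1],[0,0,0,0,0,0,-1]]]}}

```text
clock: 16.45
ee_pos: [0.4579, 0.005, 0.0629]
tool_rot: [-0.706, -0.035, 0.035, 0.706]
wrist_force: [-4.1, -0.3, 3.9]
grip_width: 0.0131
```

The pad reached the floor at the predicted height. I'll release it and go look at the stamps.

{"api": "arm_command", "payload": {"increments": [[[0,0,0,0,0,0,-0.4],[0,0,0,0,0,0,0.1],[0,0,0,0,0,0,0.1],[0,0,0,0,0,0,0.1],[0,0,0.1,0,0,0,0.1],[0,0,0.25,0,0,0,0.1],[0,0,0.3,0,0,0,0.1],[0,-0.15,0.3,0,0,0,0.1],[0,-0.3,0.2,0,0,0,0.1],[0,-0.3,0.2,0,0,0,0.1],[0,-0.3,0,0,0,0,0.1],[0,-0.3,0,0,0,0,0.1]]]}}

```text
clock: 17.65
ee_pos: [0.4579, -0.1925, 0.2613]
tool_rot: [0.707, 0.036, -0.034, -0.706]
wrist_force: [1.8, 0.2, -0.3]
grip_width: 0.0467
```

{"api": "arm_command", "payload": {"increments": [[[0,-0.15,0,0,0,0,0.1],[0,0,0,0,0,0,0.1],[0,0,0,0,0,0,0.1]]]}}

```text
clock: 17.95
ee_pos: [0.4576, -0.2133, 0.2601]
tool_rot: [-0.706, -0.034, 0.034, 0.706]
wrist_force: [-0.9, -0.4, 0.4]
grip_width: 0.0468
```

```bash
python3 - <<'E'
from h import *
from scipy.spatial.transform import Rotation as Ro
cm=r.camera_model('wrist'); s=r.sense(); snap('wrist','w10'); __import__('pickle').dump(cm,open('w10.pkl','wb'))
R=Ro.from_quat(s['tool_rot']).as_matrix();print(s['ee_pos'],s['clock'],s['joint_positions'],np.degrees(np.arctan2(R[1,2],R[0,2])))
snap('side','d10');snap('scene','s10')
a=cv2.imread('pics/d10.png'); A=cv2.resize(a[215:335,285:415],None,fx=3,fy=3,interpolation=cv2.INTER_CUBIC)
a=cv2.imread('pics/s10.png'); B=cv2.resize(a[190:310,205:335],None,fx=3,fy=3,interpolation=cv2.INTER_CUBIC)
cv2.imwrite('pics/c10.png',np.hstack([A,B]))
E
```

```text
[ 0.45761085 -0.21333198  0.26014145] 17.95 [-4.36352625e-01  2.21243225e-01  2.09623679e-02  1.37076083e+00
  1.98677628e-04 -5.33631220e-01] 95.57365059256226
```

View pics/w10.png

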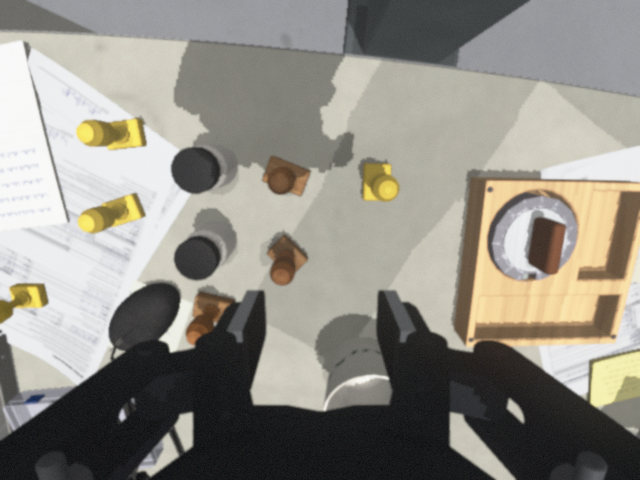

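View pics/c10.png

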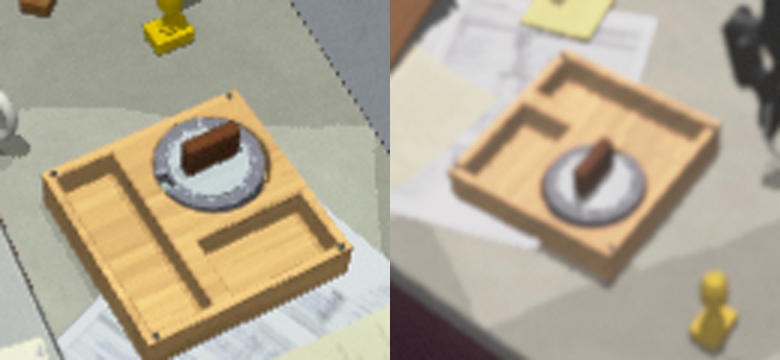

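The pad is seated nearly flush with its notch over the rib. In this wrist view the three brown stamps are at (285,175), (285,258) and (210,320), and the bottles at (195,170) and (198,257). The yellow one at (381,185) is a look-alike. Enlarging for the foot angles.

```bash
python3 - <<'E'
import cv2
a=cv2.imread('pics/w10.png')
cv2.imwrite('pics/w10a.png',cv2.resize(a[135:355,130:330],None,fx=2.7*1.3,fy=2.7,interpolation=cv2.INTER_CUBIC) if 0 else cv2.resize(a[140:350,150:330],None,fx=2.8,fy=2.8,interpolation=cv2.INTER_CUBIC))
E
```

```text
(no output)
```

View pics/w10a.png

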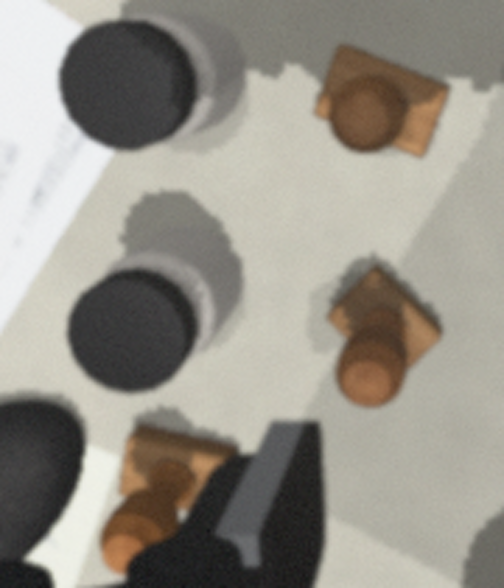

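```bash
python3 - <<'E'
from h import *
W=__import__('pickle').load(open('w10.pkl','rb'))
P=lambda u,v,z:px2w(W,150+u/2.8,140+v/2.8,z)[:2]*1000
def L(n,a,b):
  a=P(*a,.017);b=P(*b,.017);d=b-a;print(n,a.round(),b.round(),np.linalg.norm(d).round(1),np.degrees(np.arctan2(d[1],d[0])).round(1))
L('1long',(343,43),(450,88));L('1short',(343,43),(316,105))
L('2long',(375,265),(441,330));L('2short',(375,265),(330,313))
L('3long',(135,423),(238,450));L('3short',(135,423),(122,480))
for n,c in dict(s1=(368,112),s2=(370,375),s3=(130,545)).items(): print(n,P(*c,.076 if n!='s3' else .08).round(1))
for n,c in dict(b1=(127,84),b2=(130,330)).items(): print(n,P(*c,.08).round(1))
a=P(60,84,.08);b=P(195,84,.08);print('cap d',np.linalg.norm(a-b))
E
```

```text
1long [ 406. -267.] [ 419. -227.] 41.7 72.9
1short [ 406. -267.] [ 429. -275.] 24.5 -20.0
2long [ 487. -249.] [ 511. -222.] 35.9 49.4
2short [ 487. -249.] [ 508. -265.] 26.2 -37.6
3long [ 562. -340.] [ 569. -299.] 42.4 79.8
3short [ 562. -340.] [ 588. -346.] 26.3 -11.7
s1 [ 423.8 -250.1]
s2 [ 509.7 -243.4]
s3 [ 579.1 -321.9]
b1 [ 421.7 -323.6]
b2 [ 500.5 -321.9]
cap d 41.720347855922604
```

Stamps, as centre and foot-x angle: s1 (424,-250.5) at -18°, s2 (509.5,-244) at -39°, s3 (578.7,-322) at -11°. Bottles are at (421.7,-323.6) and (500.5,-322). All are in mm. Starting with s1.

{"api": "arm_command", "payload": {"increments": [[[-0.028,-0.031,-0.07,0,0,1,0.1],[-0.028,-0.031,-0.07,0,0,1,0.1],[-0.028,-0.031,-0.07,0,0,1,0.1],[-0.028,-0.031,-0.07,0,0,1,0.1],[-0.028,-0.031,-0.07,0,0,1,0.1],[-0.028,-0.031,-0.07,0,0,1,0.1],[-0.028,-0.031,-0.07,0,0,1,0.1],[-0.028,-0.031,-0.07,0,0,1,0.1],[0,0,-0.07,0,0,1,0.1],[0,0,-0.07,0,0,1,0.1],[0,0,-0.07,0,0,1,0.1],[0,0,-0.1,0,0,0.07,0.1]]]}}

```text
clock: 19.3
ee_pos: [0.4246, -0.2496, 0.1299]
tool_rot: [0.571, 0.418, -0.417, -0.57]
wrist_force: [0.5, 0.3, 0.6]
grip_width: 0.0471
```

{"api": "arm_command", "payload": {"increments": [[[0,0,0,0,0,0,0.1],[0,0,0,0,0,0,0.1]]]}}

```text
clock: 19.5
ee_pos: [0.4242, -0.2497, 0.1302]
tool_rot: [-0.572, -0.416, 0.416, 0.572]
wrist_force: [0.4, -0.1, -0.4]
grip_width: 0.0471
```

```bash
python3 - <<'E'
from h import *
from scipy.spatial.transform import Rotation as Ro
cm=r.camera_model('wrist'); s=r.sense(); snap('wrist','w11'); __import__('pickle').dump(cm,open('w11.pkl','wb'))
R=Ro.from_quat(s['tool_rot']).as_matrix();print(s['ee_pos'],s['clock'],s['joint_positions'],np.degrees(np.arctan2(R[1,2],R[0,2])))
print(w2px(cm,[.424,-.2505,.08]))
E
```

```text
[ 0.42421013 -0.24973552  0.13019996] 19.5 [-5.32094927e-01  2.47724836e-01 -2.78734296e-01  1.04445724e+00
  3.29850516e-05 -1.79003603e+00] 162.07471616903402
[320.94557485 272.53700829]
```

View pics/w11.png

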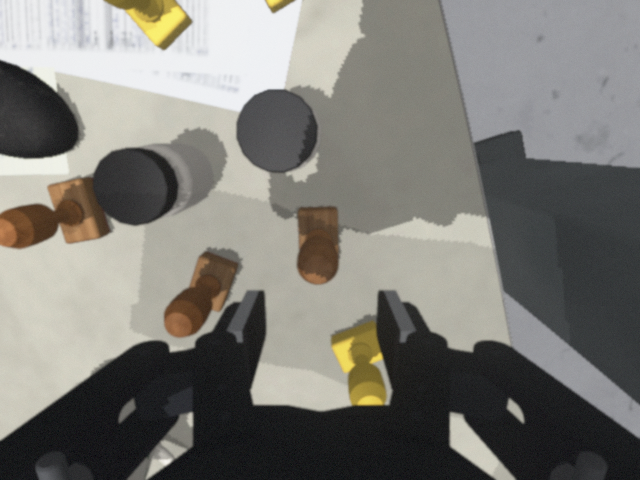

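Brown stamp s1's grip top is at (318,268), within 1 mm of the prediction (321,272), and its foot is square to the jaws. Grasping.

{"api": "arm_command", "payload": {"increments": [[[0.005,-0.01,-0.2,0,0,0,0.1],[0,0,-0.2,0,0,0,0.1],[0,0,-0.09,0,0,0,0.1],[0,0,0,0,0,0,0.1],[0,0,0,0,0,0,-1],[0,0,0,0,0,0,-1],[0,0,0,0,0,0,-1],[0,0,0,0,0,0,-1],[0,0,0,0,0,0,-1],[0,0,0,0,0,0,-1]]], "grip_force": 50}}

```text
clock: 20.55
ee_pos: [0.4257, -0.2522, 0.0578]
tool_rot: [0.573, 0.416, -0.416, -0.571]
wrist_force: [-1.1, 1.4, 5.5]
grip_width: 0.0218
```

{"api": "arm_command", "payload": {"increments": [[[0,0,0.1,0,0,0,-1],[0,0,0.2,0,0,0,-1],[0,0,0.2,0,0,0,-1],[0,0,0.1,0,0,0,-1],[0.05,0.1,0,0,0,0,-1],[0,0,0,0,0,0,-1]]]}}

```text
clock: 21.15
ee_pos: [0.4335, -0.2363, 0.1479]
tool_rot: [0.572, 0.417, -0.416, -0.571]
wrist_force: [0.1, 0.2, -0.1]
grip_width: 0.0218
```

{"api": "arm_command", "payload": {"increments": [[[0.03,0.187,0,0,0,0.5,-1],[0.03,0.187,0,0,0,0.5,-1],[0.05,0.187,0,0,0,0.5,-1],[0.05,0.187,0,0,0,0.5,-1],[0.05,0.187,0,0,0,0.5,-1],[0.06,0.187,0,0,0,0.5,-1],[0.07,0.187,0,0,0,0.5,-1],[0.07,0.187,0,0,0,0.4,-1],[0.08,0.187,0,0,0,0,-1],[0.08,0.187,0,0,0,0,-1],[0.08,0.187,0,0,0,0,-1],[0.07,0.187,0,0,0,0,-1]]]}}

```text
clock: 22.35
ee_pos: [0.5409, 0.1007, 0.1467]
tool_rot: [0.476, 0.523, -0.523, -0.475]
wrist_force: [0.6, -0.3, -0.5]
grip_width: 0.0218
```

{"api": "arm_command", "payload": {"increments": [[[0,0,-0.1,0,0,0,-1],[0,0,0,0,0,0,-1],[0,0,0,0,0,0,-1]]]}}

```text
clock: 22.65
ee_pos: [0.5401, 0.0993, 0.1316]
tool_rot: [-0.476, -0.523, 0.523, 0.476]
wrist_force: [0.6, -0.3, -0.4]
grip_width: 0.0219
```

```bash
cat > look.py <<'E'
from h import *
import sys,pickle
from scipy.spatial.transform import Rotation as Ro
n=sys.argv[1]
cm=r.camera_model('wrist'); s=r.sense(); snap('wrist','w'+n); pickle.dump(cm,open('w%s.pkl'%n,'wb'))
R=Ro.from_quat(s['tool_rot']).as_matrix();print(s['ee_pos'],s['clock'],s['joint_positions'].round(2),np.degrees(np.arctan2(R[1,2],R[0,2])),s['wrist_force'].round(1))
if len(sys.argv)>2:
    snap('side','d'+n);snap('scene','s'+n)
    a=cv2.imread('pics/d%s.png'%n); A=cv2.resize(a[205:335,285:415],None,fx=3,fy=3,interpolation=cv2.INTER_CUBIC)
    a=cv2.imread('pics/s%s.png'%n); B=cv2.resize(a[180:310,205:335],None,fx=3,fy=3,interpolation=cv2.INTER_CUBIC)
    cv2.imwrite('pics/c%s.png'%n,np.hstack([A,B]))
E
python3 look.py 12 1
```

```text
[0.54008008 0.09927972 0.13158988] 22.65 [ 0.18  0.36 -0.12  1.09 -0.   -1.48] -174.55135568929276 [ 0.6 -0.3 -0.4]
```

View pics/c12.png

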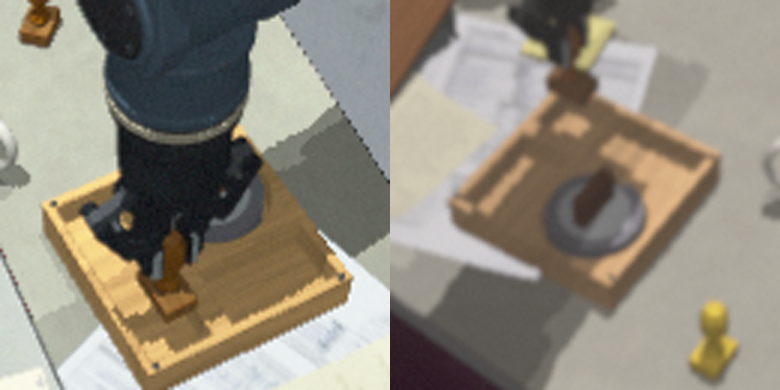

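View pics/w12.png

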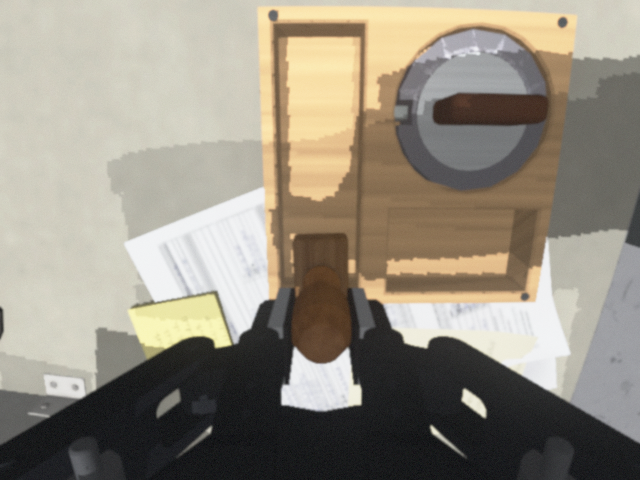

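The wrist view shows the rib in the pad's notch at (403,112) and the stamp's foot square and centred over the trough. Lowering.

{"api": "arm_command", "payload": {"increments": [[[0.008,0,-0.15,0,0,0,-1],[0,0,-0.15,0,0,0,-1],[0,0,-0.08,0,0,0,-1],[0,0,-0.02,0,0,0,-1],[0,0,-0.01,0,0,0,-1],[0,0,-0.01,0,0,0,-1],[0,0,0,0,0,0,-1]]]}}

```text
clock: 23.5
ee_pos: [0.5419, 0.0998, 0.0689]
tool_rot: [0.476, 0.524, -0.523, -0.475]
wrist_force: [0.8, 0.3, -2.1]
grip_width: 0.022
```

{"api": "arm_command", "payload": {"increments": [[[0,0,-0.007,0,0,0,-1],[0,0,-0.003,0,0,0,-1],[0,0,0,0,0,0,-1]]]}}

```text
clock: 23.8
ee_pos: [0.5421, 0.0999, 0.0679]
tool_rot: [0.476, 0.524, -0.523, -0.475]
wrist_force: [-2.6, -1.1, 9.6]
grip_width: 0.0218
```

Down on the floor. Releasing, then on to s2.

{"api": "arm_command", "payload": {"increments": [[[0,0,0,0,0,0,-0.2],[0,0,0,0,0,0,0.1],[0,0,0,0,0,0,0.1],[0,0,0,0,0,0,0.1],[0,0,0.1,0,0,0,0.1],[0,0,0.2,0,0,0,0.1],[0,0,0.25,0,0,0,0.1]]]}}

```text
clock: 24.5
ee_pos: [0.5405, 0.0996, 0.1492]
tool_rot: [-0.475, -0.523, 0.524, 0.476]
wrist_force: [1.2, 0.4, 0.3]
grip_width: 0.0472
```

{"api": "arm_command", "payload": {"increments": [[[-0.018,-0.1,0,0,0,0,0.1],[-0.018,-0.2,0,0,0,-1,0.1],[-0.018,-0.2,0,0,0,-1,0.1],[-0.018,-0.2,0,0,0,-1,0.1],[-0.018,-0.2,0,0,0,-1,0.1],[-0.018,-0.2,0,0,0,-1,0.1],[-0.018,-0.2,0,0,0,-1,0.1],[-0.018,-0.2,0,0,0,-1,0.1],[-0.018,-0.2,0,0,0,-0.4,0.1],[-0.018,-0.2,0,0,0,0,0.1],[-0.018,-0.3,0,0,0,0,0.1],[-0.018,-0.293,0,0,0,0,0.1]]]}}

```text
clock: 25.7
ee_pos: [0.5085, -0.2758, 0.1489]
tool_rot: [-0.638, -0.305, 0.305, 0.638]
wrist_force: [0.6, 0.5, -0.2]
grip_width: 0.047
```

{"api": "arm_command", "payload": {"increments": [[[0,0,0,0,0,0,0.1],[0,0,0,0,0,0,0.1]]]}}

```text
clock: 25.9
ee_pos: [0.5085, -0.275, 0.1486]
tool_rot: [-0.638, -0.304, 0.304, 0.639]
wrist_force: [-0.1, 0.0, 0.4]
grip_width: 0.0468
```

```bash
python3 look.py 13 1; python3 -c "
from h import *;import pickle
print(w2px(pickle.load(open('w13.pkl','rb')),[.5095,-.244,.08]))"
```

```text
[ 0.50853352 -0.27502465  0.14861728] 25.9 [-0.5   0.41 -0.01  1.16  0.   -1.38] 140.94522687856139 [-0.1  0.   0.4]
[351.61369553 301.93198075]
```

View pics/c13.png

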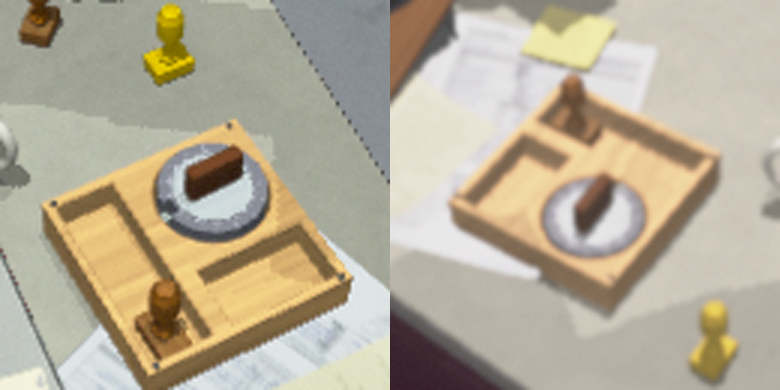

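View pics/w13.png

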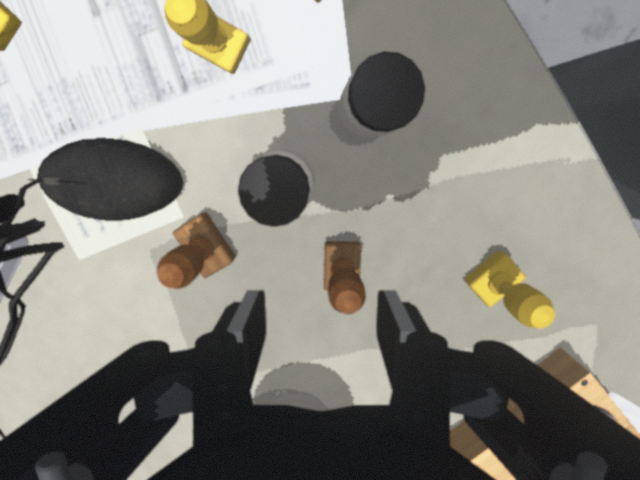

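s1 stands upright in the trough. s2's grip is at (348,298), with its foot square to the jaws. I overshot y by 31 mm, so I'll correct that and descend.

{"api": "arm_command", "payload": {"increments": [[[0.005,0.1,0,0,0,0,0.1],[0,0.1,0,0,0,0,0.1],[0,0,-0.2,0,0,0,0.1],[0,0,-0.2,0,0,0,0.1],[0,0,-0.2,0,0,0,0.1],[0,0,-0.01,0,0,0,0.1],[0,0,0,0,0,0,-1],[0,0,0,0,0,0,-1],[0,0,0,0,0,0,-1],[0,0,0,0,0,0,-1],[0,0,0,0,0,0,-1],[0,0,0,0,0,0,-1]]]}}

```text
clock: 27.25
ee_pos: [0.511, -0.2446, 0.0594]
tool_rot: [0.639, 0.305, -0.304, -0.637]
wrist_force: [0.7, 1.0, 7.9]
grip_width: 0.0222
```

{"api": "arm_command", "payload": {"increments": [[[0,0,0.1,0,0,0,-1],[0,0,0.2,0,0,0,-1],[0,0,0.2,0,0,0,-1],[0,0,0.1,0,0,0,-1],[0,0,0,0,0,0,-1],[0,0,0,0,0,0,-1]]]}}

```text
clock: 27.85
ee_pos: [0.5099, -0.2442, 0.1478]
tool_rot: [0.638, 0.305, -0.305, -0.638]
wrist_force: [-0.2, -0.3, -1.4]
grip_width: 0.0214
```

{"api": "arm_command", "payload": {"increments": [[[0,0.1,0,0,0,0,-1],[0,0.2,0,0,0,1,-1],[0,0.2,0,0,0,1,-1],[0,0.2,0,0,0,1,-1],[0,0.2,0,0,0,1,-1],[0,0.2,0,0,0,1,-1],[0.04,0.2,0,0,0,1,-1],[0.05,0.2,0,0,0,1,-1],[0.05,0.2,0,0,0,0.42,-1],[0.05,0.2,0,0,0,0,-1],[0.054,0.042,0,0,0,0,-1],[0,0,0,0,0,0,-1]]]}}

```text
clock: 29.05
ee_pos: [0.5464, 0.0483, 0.1469]
tool_rot: [-0.474, -0.524, 0.524, 0.475]
wrist_force: [-1.1, -0.2, -1.4]
grip_width: 0.0217
```

```bash
python3 look.py 14
```

```text
[0.54641187 0.04833777 0.14687268] 29.05 [ 0.09  0.35 -0.1   1.13 -0.   -1.58] -174.31360406137614 [-1.1 -0.2 -1.4]
```

View pics/w14.png

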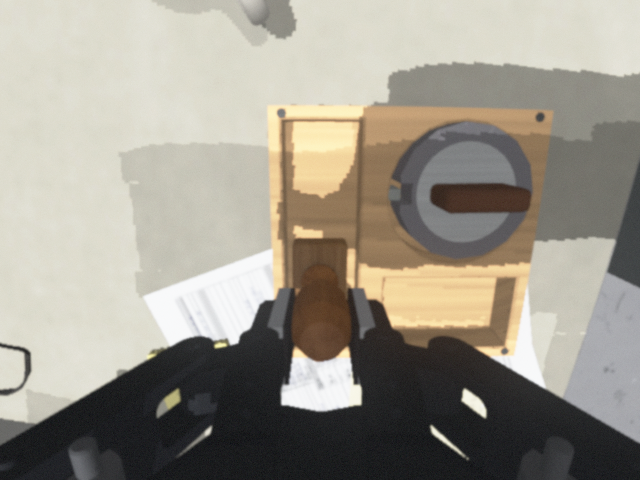

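{"api": "arm_command", "payload": {"increments": [[[0,-0.008,-0.2,0,0,0,-1],[0,0,-0.2,0,0,0,-1],[0,0,-0.08,0,0,0,-1],[0,0,-0.02,0,0,0,-1],[0,0,-0.01,0,0,0,-1],[0,0,-0.003,0,0,0,-1],[0,0,0,0,0,0,-1]]]}}

```text
clock: 29.8
ee_pos: [0.5471, 0.0459, 0.0718]
tool_rot: [0.475, 0.524, -0.523, -0.475]
wrist_force: [0.7, -0.2, -1.0]
grip_width: 0.0213
```

{"api": "arm_command", "payload": {"increments": [[[0,0,-0.01,0,0,0,-1],[0,0,-0.007,0,0,0,-1],[0,0,0,0,0,0,-1]]]}}

```text
clock: 30.1
ee_pos: [0.5472, 0.046, 0.0693]
tool_rot: [0.476, 0.524, -0.523, -0.475]
wrist_force: [-1.4, 0.2, 11.2]
grip_width: 0.0215
```

{"api": "arm_command", "payload": {"increments": [[[0,0,0,0,0,0,-0.2],[0,0,0,0,0,0,0.1],[0,0,0,0,0,0,0.1],[0,0,0,0,0,0,0.1],[0,0,0.1,0,0,0,0.1],[0,0,0.2,0,0,0,0.1],[0,0,0.25,0,0,0,0.1],[0,-0.053,0.1,0,0,0,0.1]]]}}

```text
clock: 30.9
ee_pos: [0.5475, 0.0385, 0.169]
tool_rot: [0.476, 0.525, -0.523, -0.474]
wrist_force: [0.4, -0.2, -0.5]
grip_width: 0.0469
```

{"api": "arm_command", "payload": {"increments": [[[0,-0.2,0,0,0,-0.5,0.1],[0,-0.2,0,0,0,-0.5,0.1],[0,-0.2,0,0,0,-0.5,0.1],[0,-0.2,0,0,0,-0.5,0.1],[0,-0.2,0,0,0,-0.5,0.1],[0,-0.2,0,0,0,-0.27,0.1],[0.02,-0.2,0,0,0,0,0.1],[0.04,-0.2,0,0,0,0,0.1],[0.04,-0.2,0,0,0,0,0.1],[0.04,-0.2,0,0,0,0,0.1],[0.04,-0.2,0,0,0,0,0.1],[0.03,-0.2,0,0,0,0,0.1]]]}}

```text
clock: 32.1
ee_pos: [0.5781, -0.3233, 0.1656]
tool_rot: [-0.546, -0.45, 0.45, 0.546]
wrist_force: [0.1, -0.9, -0.1]
grip_width: 0.0469
```

{"api": "arm_command", "payload": {"increments": [[[0,0,0,0,0,0,0.1],[0,0,0,0,0,0,0.1]]]}}

```text
clock: 32.3
ee_pos: [0.5778, -0.3223, 0.1653]
tool_rot: [-0.546, -0.449, 0.449, 0.546]
wrist_force: [-0.8, -0.2, 0.9]
grip_width: 0.047
```

```bash
python3 look.py 15 1; python3 -c "
from h import *;import pickle
print(w2px(pickle.load(open('w15.pkl','rb')),[.5787,-.322,.08]))
a=cv2.imread('pics/d15.png');cv2.imwrite('pics/d15c.png',cv2.resize(a[80:300,180:430],None,fx=2.5,fy=2.5))"
```

```text
[ 0.57779837 -0.32232073  0.16526816] 32.3 [-0.51  0.58  0.31  1.3   0.   -1.89] 168.90440526676713 [-0.8 -0.2  0.9]
[319.66269372 255.24404641]
```

View pics/d15c.png

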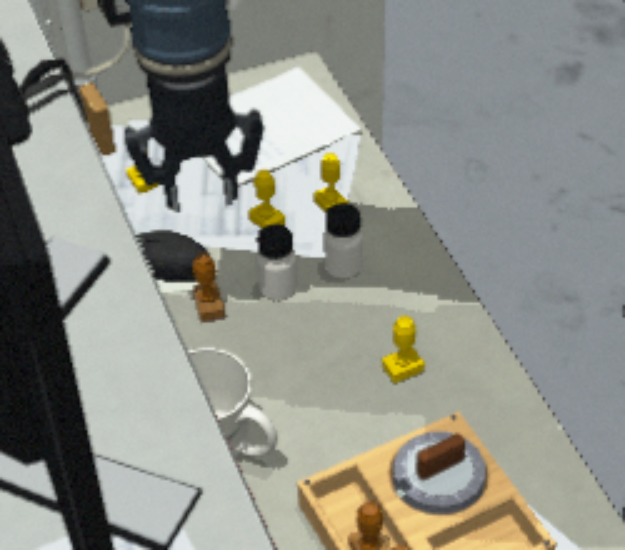

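View pics/w15.png

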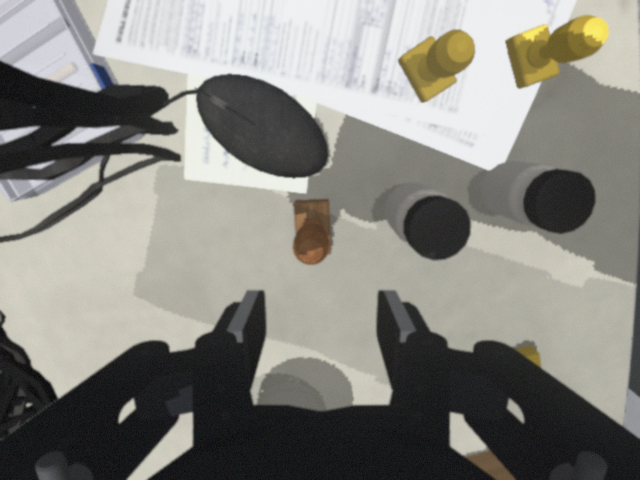

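```bash
python3 -c "
from h import *;import pickle
W=pickle.load(open('w15.pkl','rb'))
print(px2w(W,311,248,.079),px2w(W,312,231,.017))
a=px2w(W,294,199,.017);b=px2w(W,328,200,.017);print((a+b)/2,a,b)
a=cv2.imread('pics/w15.png');cv2.imwrite('pics/w15c.png',cv2.resize(a[180:280,260:360],None,fx=5,fy=5,interpolation=cv2.INTER_CUBIC))"
```

```text
[ 0.58316913 -0.32739657  0.079     ] [ 0.58470681 -0.32367998  0.017     ]
[ 0.58048872 -0.3484516   0.017     ] [ 0.5933514  -0.35137204  0.017     ] [ 0.56762604 -0.34553115  0.017     ]
```

View pics/w15c.png

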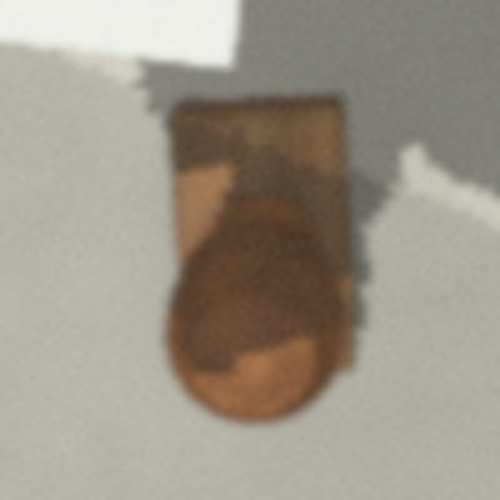

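Closer measurement puts s3 at (583.3,-327). Descending there.

{"api": "arm_command", "payload": {"increments": [[[0.037,-0.031,0,0,0,0,0.1],[0,0,-0.2,0,0,0,0.1],[0,0,-0.2,0,0,0,0.1],[0,0,-0.2,0,0,0,0.1],[0,0,-0.12,0,0,0,0.1],[0,0,0,0,0,0,0.1],[0,0,0,0,0,0,-1],[0,0,0,0,0,0,-1],[0,0,0,0,0,0,-1],[0,0,0,0,0,0,-1],[0,0,0,0,0,0,-1],[0,0,0,0,0,0,-1]]]}}

```text
clock: 33.65
ee_pos: [0.5844, -0.3271, 0.0595]
tool_rot: [0.547, 0.45, -0.449, -0.545]
wrist_force: [-0.7, 0.9, 7.2]
grip_width: 0.0216
```

{"api": "arm_command", "payload": {"increments": [[[0,0,0.1,0,0,0,-1],[0,0,0.2,0,0,0,-1],[0,0,0.2,0,0,0,-1],[0,0,0.2,0,0,0,-1],[0,0,0.1,0,0,0,-1],[-0.1,0,0,0,0,0,-1],[-0.1,0,0,0,0,0,-1],[0,0,0,0,0,0,-1]]]}}

```text
clock: 34.45
ee_pos: [0.5526, -0.3269, 0.179]
tool_rot: [0.546, 0.449, -0.449, -0.546]
wrist_force: [0.3, 0.1, -0.3]
grip_width: 0.0216
```

{"api": "arm_command", "payload": {"increments": [[[0,0.1,0,0,0,0.5,-1],[0,0.2,0,0,0,0.5,-1],[0,0.2,0,0,0,0.5,-1],[0,0.2,0,0,0,0.5,-1],[0,0.2,0,0,0,0.5,-1],[0,0.2,0,0,0,0.27,-1],[0,0.2,0,0,0,0,-1],[0,0.2,0,0,0,0,-1],[0,0.2,0,0,0,0,-1],[0,0.2,-0.1,0,0,0,-1],[-0.007,0.242,-0.1,0,0,0,-1],[0,0,0,0,0,0,-1]]]}}

```text
clock: 35.65
ee_pos: [0.552, -0.0017, 0.1465]
tool_rot: [-0.473, -0.524, 0.525, 0.475]
wrist_force: [0.2, -0.9, -0.0]
grip_width: 0.0221
```

{"api": "arm_command", "payload": {"increments": [[[0,0,0,0,0,0,-1]]]}}

```text
clock: 35.75
ee_pos: [0.5529, -0.0046, 0.148]
tool_rot: [0.475, 0.524, -0.524, -0.475]
wrist_force: [0.3, -0.2, -0.6]
grip_width: 0.0216
```

```bash
python3 look.py 16 1
```

```text
[ 0.55285907 -0.00460433  0.14804481] 35.75 [-0.01  0.35 -0.08  1.13 -0.   -1.68] -174.3231041250474 [ 0.3 -0.2 -0.6]
```

View pics/w16.png

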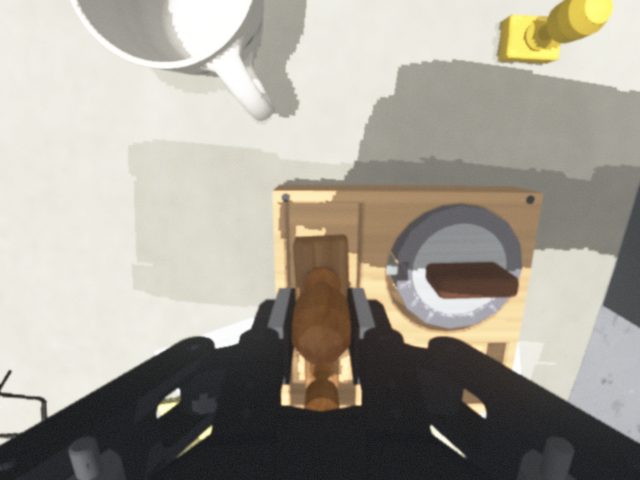

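View pics/c16.png

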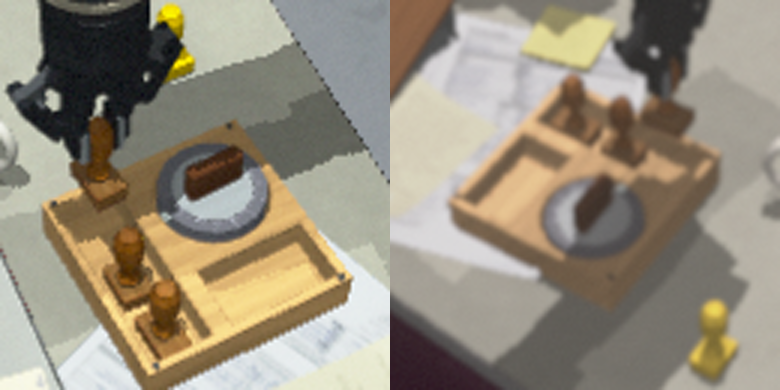

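Two stamps are standing in the trough and the third is lined up at its end. Lowering.

{"api": "arm_command", "payload": {"increments": [[[-0.007,-0.007,-0.2,0,0,0,-1],[0,0,-0.2,0,0,0,-1],[0,0,-0.08,0,0,0,-1],[0,0,-0.02,0,0,0,-1],[0,0,-0.01,0,0,0,-1],[0,0,-0.006,0,0,0,-1],[0,0,0,0,0,0,-1]]]}}

```text
clock: 36.6
ee_pos: [0.5521, -0.0065, 0.0714]
tool_rot: [0.475, 0.524, -0.523, -0.475]
wrist_force: [-0.0, 0.2, -0.3]
grip_width: 0.0219
```

{"api": "arm_command", "payload": {"increments": [[[0,0,-0.01,0,0,0,-1],[0,0,-0.005,0,0,0,-1],[0,0,0,0,0,0,-1]]]}}

```text
clock: 36.9
ee_pos: [0.5521, -0.0064, 0.0694]
tool_rot: [0.476, 0.524, -0.523, -0.475]
wrist_force: [-3.9, -0.2, 13.3]
grip_width: 0.0217
```

{"api": "arm_command", "payload": {"increments": [[[0,0,0,0,0,0,-0.2],[0,0,0,0,0,0,0.1],[0,0,0,0,0,0,0.1],[0,0,0,0,0,0,0.1],[0,0,0.1,0,0,0,0.1],[0,0,0.2,0,0,0,0.1],[0,0,0.3,0,0,0,0.1],[0,0,0.2,0,0,-1,0.6],[0,0,0,0,0,-1,0.6],[0,0,0,0,0,-1,0.6]]]}}

```text
clock: 37.9
ee_pos: [0.552, -0.0064, 0.1892]
tool_rot: [0.553, 0.442, -0.441, -0.552]
wrist_force: [0.0, 0.2, -0.5]
grip_width: 0.0679
```

{"api": "arm_command", "payload": {"increments": [[[-0.075,-0.176,0,0,0,-1,0.6],[-0.075,-0.176,0,0,0,-1,0.6],[-0.075,-0.176,0,0,0,-1,0.6],[-0.075,-0.176,0,0,0,-1,0.6],[-0.075,-0.176,0,0,0,-1,0.6],[-0.075,-0.176,0,0,0,-1,0.6],[-0.075,-0.176,0,0,0,-1,0.6],[-0.075,-0.176,0,0,0,-1,0.6],[-0.075,-0.176,0,0,0,-1,0.6],[-0.075,-0.176,0,0,0,-1,0.6],[-0.07,-0.176,0,0,0,-1,0.6],[-0.05,-0.179,0,0,0,-1,0.6]]]}}

```text
clock: 39.1
ee_pos: [0.4202, -0.3247, 0.1882]
tool_rot: [-0.706, -0.033, 0.033, 0.706]
wrist_force: [0.7, -0.2, -0.6]
grip_width: 0.0689
```

{"api": "arm_command", "payload": {"increments": [[[0,0,0,0,0,0,0.6],[0,0,0,0,0,0,0.6]]]}}

```text
clock: 39.3
ee_pos: [0.4207, -0.3239, 0.188]
tool_rot: [-0.706, -0.034, 0.034, 0.706]
wrist_force: [-0.1, -0.2, -0.2]
grip_width: 0.0686
```

```bash
python3 look.py 17 1
```

```text
[ 0.42068938 -0.32392411  0.18795772] 39.3 [-0.66  0.29 -0.07  1.21  0.   -0.75] 95.56651261886529 [-0.1 -0.2 -0.2]
```

View pics/w17.png

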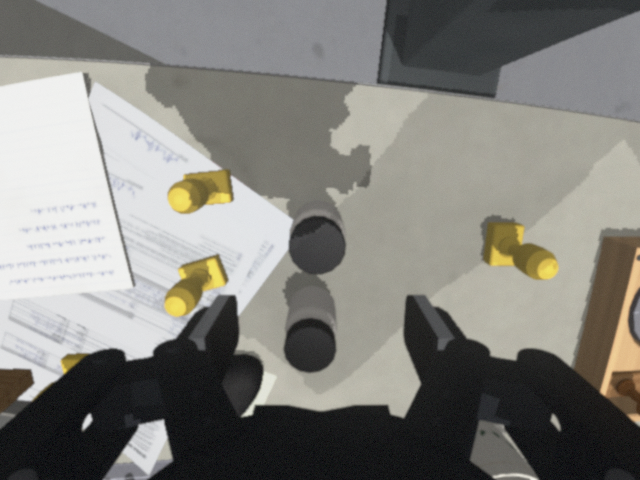

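View pics/c17.png

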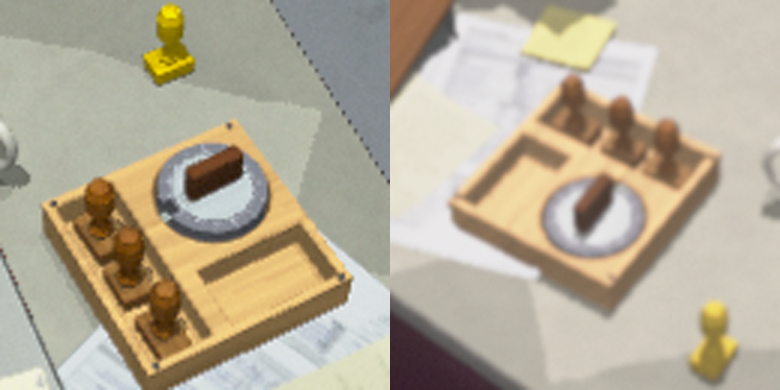

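All three stamps stand upright in the trough. The bottle caps are at (318,246) and (310,346).

```bash
python3 -c "
from h import *;import pickle
W=pickle.load(open('w17.pkl','rb'))
print(px2w(W,318,246,.08),px2w(W,310,346,.08))"
```

```text
[ 0.42128604 -0.32508657  0.08      ] [ 0.49927105 -0.32363239  0.08      ]
```

{"api": "arm_command", "payload": {"increments": [[[0.004,-0.007,-0.2,0,0,0,0.6],[0,0,-0.3,0,0,0,0.6],[0,0,-0.25,0,0,0,0.6],[0,0,-0.157,0,0,0,0.6],[0,0,0,0,0,0,0.6],[0,0,0,0,0,0,-1],[0,0,0,0,0,0,-1],[0,0,0,0,0,0,-1],[0,0,0,0,0,0,-1],[0,0,0,0,0,0,-1]]]}}

```text
clock: 40.45
ee_pos: [0.4226, -0.3252, 0.0541]
tool_rot: [0.707, 0.035, -0.034, -0.706]
wrist_force: [-0.5, 1.0, 6.3]
grip_width: 0.0411
```

{"api": "arm_command", "payload": {"increments": [[[0,0,0.1,0,0,0,-1],[0,0,0.2,0,0,0,-1],[0,0,0.2,0,0,0,-1],[0,0,0.2,0,0,0,-1],[0,0,0.1,0,0,0,-1],[0,0,0,0,0,0,-1],[0,0,0,0,0,0,-1]]]}}

```text
clock: 41.15
ee_pos: [0.4218, -0.3249, 0.1726]
tool_rot: [0.707, 0.035, -0.034, -0.706]
wrist_force: [-0.5, -0.3, -1.4]
grip_width: 0.041
```

```bash
python3 look.py 18
```

```text
[ 0.42181182 -0.32485531  0.17264962] 41.15 [-0.66  0.3  -0.1   1.17  0.   -0.75] 95.5869187616483 [-0.5 -0.3 -1.4]
```

View pics/w18.png

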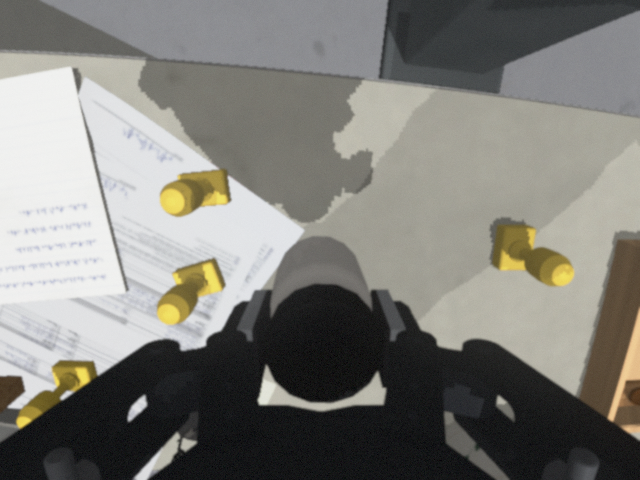

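```bash
python3 -c "
from h import *;import pickle
W=pickle.load(open('w18.pkl','rb'))
print(px2w(W,322,343,.1985),px2w(W,322,284,.1985),px2w(W,322,402,.1985))"
```

```text
[ 0.41761795 -0.32422305  0.1985    ] [ 0.39679541 -0.32629106  0.1985    ] [ 0.44103163 -0.3218963   0.1985    ]
```

{"api": "arm_command", "payload": {"increments": [[[0.03,0.15,0,0,0,0,-1],[0.03,0.23,0,0,0,0,-1],[0.03,0.25,0,0,0,0,-1],[0.03,0.25,0,0,0,0,-1],[0.03,0.25,0,0,0,0,-1],[0.03,0.25,0,0,0,0,-1],[0.03,0.25,0,0,0,0,-1],[0.03,0.25,0,0,0,0,-1],[0.03,0.25,0,0,0,0,-1],[0.03,0.25,0,0,0,0,-1],[0.03,0.25,0,0,0,0,-1],[0.03,0.15,0,0,0,0,-1]]]}}

```text
clock: 42.4
ee_pos: [0.4749, 0.0946, 0.1712]
tool_rot: [-0.706, -0.034, 0.035, 0.706]
wrist_force: [0.2, -0.4, -1.2]
grip_width: 0.041
```

{"api": "arm_command", "payload": {"increments": [[[0.005,0,-0.15,0,0,0,-1],[0,0,-0.15,0,0,0,-1],[0,0,0,0,0,0,-1],[0,0,0,0,0,0,-1]]]}}

```text
clock: 42.8
ee_pos: [0.4757, 0.0921, 0.1269]
tool_rot: [0.706, 0.034, -0.035, -0.706]
wrist_force: [-0.2, 0.9, -0.4]
grip_width: 0.0412
```

```bash
python3 look.py 19 1
```

```text
[0.47574965 0.09212524 0.12694543] 42.8 [ 0.19  0.24 -0.3   1.03 -0.    0.09] 95.57441814330855 [-0.2  0.9 -0.4]
```

View pics/w19.png

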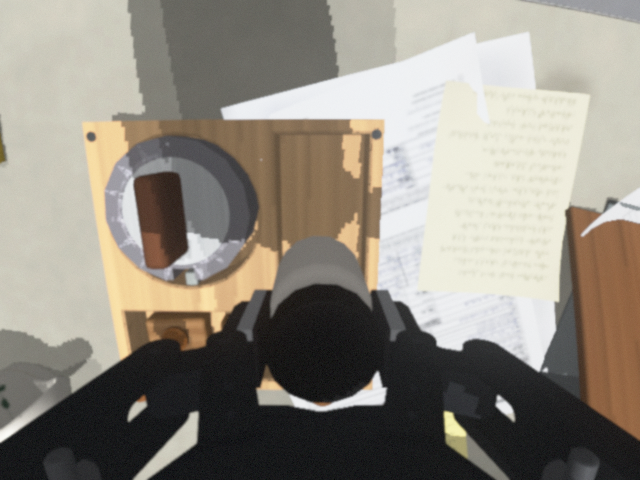

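View pics/c19.png

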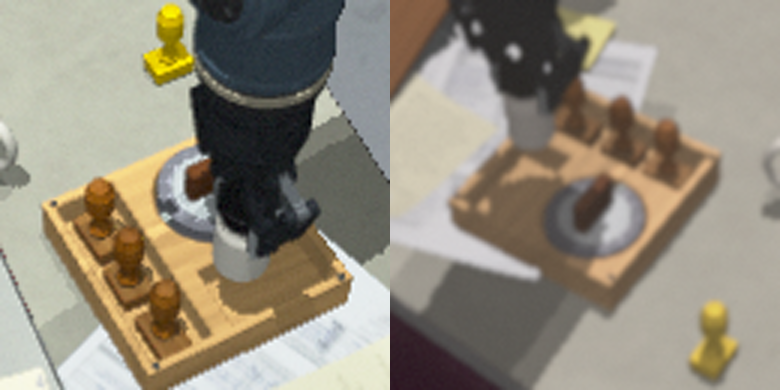

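```bash
python3 -c "
from h import *;import pickle
W=pickle.load(open('w19.pkl','rb'))
P=lambda u,v,z:px2w(W,u,v,z)[:2]*1000
a=P(277.5,133,.04);b=P(370,133.5,.04);print('bay near edge',a,b,(a+b)/2, np.linalg.norm(a-b))
ey=np.array([-.0976,.9952]);ex=np.array([.9952,.0976])
print('bay c',(a+b)/2+48*ex)
c=P(83,122,.04);d=P(384.5,121,.04);print('org near corners',c,d,'centre',(c+d)/2+91*ex)
"
```

```text
bay near edge [404.71794718  60.51389085] [399.72921164 114.04061675] [402.22357941  87.2772538 ] 53.758700399649726
bay c [449.99317941  91.9620538 ]
org near corners [407.93745472 -55.51518127] [391.9222626  121.49579657] centre [490.49305866  41.87190765]
```

{"api": "arm_command", "payload": {"increments": [[[0,0.008,-0.15,0,0,0,-1],[0,0,-0.1,0,0,0,-1],[0,0,-0.05,0,0,0,-1],[0,0,-0.05,0,0,0,-1],[0,0,-0.03,0,0,0,-1],[0,0,-0.02,0,0,0,-1],[0,0,0,0,0,0,-1]]]}}

```text
clock: 43.65
ee_pos: [0.4763, 0.0935, 0.0671]
tool_rot: [0.706, 0.034, -0.034, -0.706]
wrist_force: [-1.2, 0.2, -2.3]
grip_width: 0.0409
```

{"api": "arm_command", "payload": {"increments": [[[0,0,-0.015,0,0,0,-1],[0,0,-0.008,0,0,0,-1],[0,0,0,0,0,0,-1]]]}}

```text
clock: 43.95
ee_pos: [0.4764, 0.0935, 0.0641]
tool_rot: [-0.706, -0.035, 0.034, 0.706]
wrist_force: [-4.1, -1.4, 7.3]
grip_width: 0.0408
```

{"api": "arm_command", "payload": {"increments": [[[0,0,0,0,0,0,0.2],[0,0,0,0,0,0,0.5],[0,0,0,0,0,0,0.5],[0,0,0,0,0,0,0.5],[0,0,0.1,0,0,0,0.5],[0,0,0.3,0,0,0,0.5],[0,0,0.3,0,0,0,0.5],[0,-0.1,0.1,0,0,0,0.5],[0,-0.2,0,0,0,0,0.5]]]}}

```text
clock: 44.85
ee_pos: [0.4779, 0.0492, 0.1864]
tool_rot: [-0.706, -0.037, 0.034, 0.706]
wrist_force: [0.0, -0.4, -1.6]
grip_width: 0.0644
```

{"api": "arm_command", "payload": {"increments": [[[0.013,-0.2,0,0,0,0,0.5],[0.013,-0.25,0,0,0,0,0.5],[0.013,-0.25,0,0,0,0,0.5],[0.013,-0.25,0,0,0,0,0.5],[0.013,-0.25,0,0,0,0,0.5],[0.013,-0.25,0,0,0,0,0.5],[0.013,-0.25,0,0,0,0,0.5],[0.013,-0.25,0,0,0,0,0.5],[0.013,-0.25,0,0,0,0,0.5],[0.023,-0.2,0,0,0,0,0.5],[0.013,-0.08,0,0,0,0,0.5],[0,0,0,0,0,0,0.5]]]}}

```text
clock: 46.05
ee_pos: [0.4992, -0.3246, 0.1831]
tool_rot: [-0.706, -0.034, 0.034, 0.706]
wrist_force: [-0.2, 0.0, -0.6]
grip_width: 0.0638
```

```bash
python3 look.py 20 1
```

```text
[ 0.49915852 -0.32455346  0.18314959] 46.05 [-0.58  0.43  0.11  1.26 -0.   -0.67] 95.48759985819657 [-0.2  0.  -0.6]
```

View pics/w20.png

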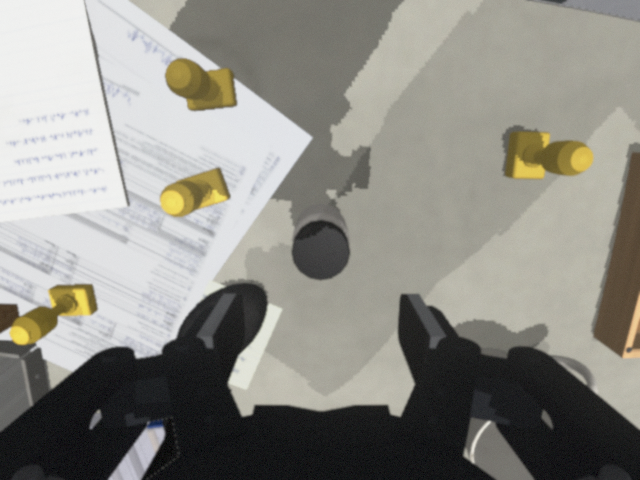

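View pics/c20.png

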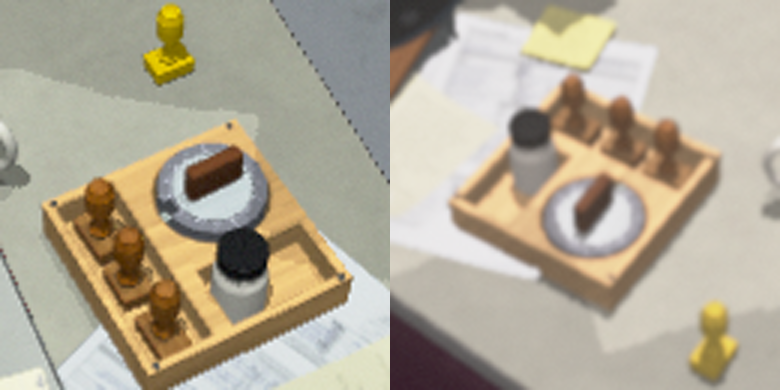

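```bash
python3 -c "
from h import *;import pickle
W=pickle.load(open('w20.pkl','rb'))
print(px2w(W,321,249,.08),px2w(W,245,285,.03))"
```

```text
[ 0.50029531 -0.32363711  0.08      ] [ 0.5524921  -0.38301414  0.03      ]
```

{"api": "arm_command", "payload": {"increments": [[[0.005,0.006,-0.2,0,0,0,0.5],[0,0,-0.3,0,0,0,0.5],[0,0,-0.25,0,0,0,0.5],[0,0,-0.115,0,0,0,0.5],[0,0,0,0,0,0,0.5],[0,0,0,0,0,0,-1],[0,0,0,0,0,0,-1],[0,0,0,0,0,0,-1],[0,0,0,0,0,0,-1],[0,0,0,0,0,0,-1]]]}}

```text
clock: 47.2
ee_pos: [0.5009, -0.3229, 0.0558]
tool_rot: [0.707, 0.035, -0.034, -0.706]
wrist_force: [-1.7, 2.3, 9.3]
grip_width: 0.0414
```

{"api": "arm_command", "payload": {"increments": [[[0,0,0.1,0,0,0,-1],[0,0,0.2,0,0,0,-1],[0,0,0.25,0,0,0,-1],[0,0,0.25,0,0,0,-1],[0,0,0.1,0,0,0,-1],[0,0,0,0,0,0,-1],[0,0,0,0,0,0,-1]]]}}

```text
clock: 47.9
ee_pos: [0.5, -0.3226, 0.1889]
tool_rot: [0.706, 0.035, -0.034, -0.706]
wrist_force: [0.8, -0.7, -1.0]
grip_width: 0.0409
```

```bash
python3 look.py 21
```

```text
[ 0.50004565 -0.32260004  0.18891362] 47.9 [-0.57  0.42  0.12  1.27  0.   -0.67] 95.58193605391806 [ 0.8 -0.7 -1. ]
```

View pics/w21.png

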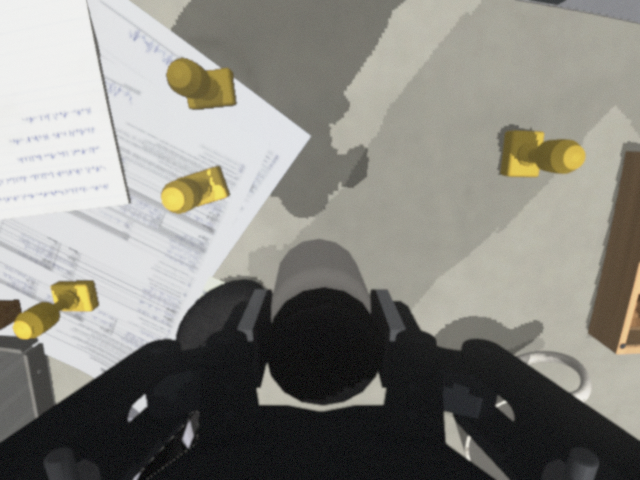

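{"api": "arm_command", "payload": {"increments": [[[-0.04,0.15,0,0,0,0,-1],[-0.04,0.23,0,0,0,0,-1],[-0.04,0.25,0,0,0,0,-1],[-0.04,0.25,0,0,0,0,-1],[-0.04,0.25,0,0,0,0,-1],[-0.04,0.25,0,0,0,0,-1],[-0.04,0.25,0,0,0,0,-1],[-0.04,0.25,0,0,0,0,-1],[-0.04,0.25,0,0,0,0,-1],[-0.04,0.25,0,0,0,0,-1],[-0.04,0.25,0,0,0,0,-1],[-0.04,0.115,0,0,0,0,-1]]]}}

```text
clock: 49.15
ee_pos: [0.4268, 0.0914, 0.1878]
tool_rot: [-0.706, -0.034, 0.036, 0.706]
wrist_force: [-0.3, -0.4, -1.6]
grip_width: 0.0407
```

{"api": "arm_command", "payload": {"increments": [[[-0.006,0,-0.1,0,0,0,-1],[0,0,-0.15,0,0,0,-1],[0,0,0,0,0,0,-1],[0,0,0,0,0,0,-1]]]}}

```text
clock: 49.55
ee_pos: [0.4264, 0.0889, 0.1511]
tool_rot: [0.706, 0.034, -0.035, -0.706]
wrist_force: [0.0, -0.4, -0.9]
grip_width: 0.0409
```

```bash
python3 look.py 22 1
```

```text
[0.42643243 0.08894066 0.15108891] 49.55 [ 0.21  0.12 -0.38  1.07 -0.    0.11] 95.57174754926584 [ 0.  -0.4 -0.9]
```

View pics/w22.png

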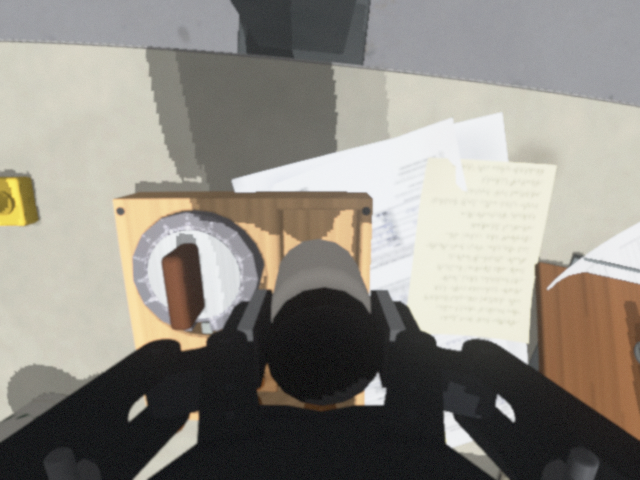

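View pics/c22.png

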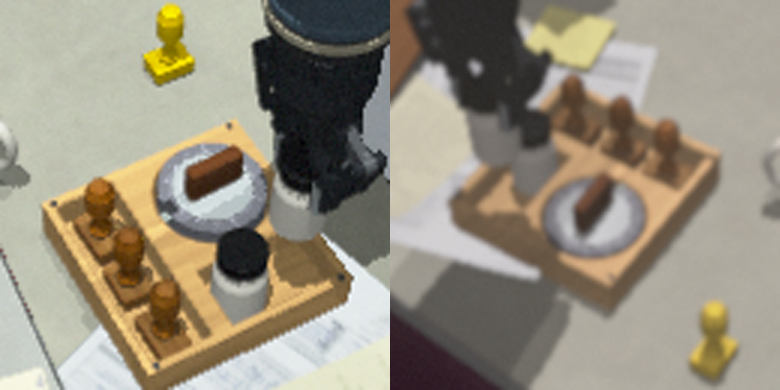

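```bash
python3 -c "
from h import *
S=r.camera_model('scene');D=r.camera_model('side')
print('b1 cap side',px2w(D,285+242/3,205+250/3,.09)[:2],'scene',px2w(S,205+140/3,180+127/3,.09)[:2])
# calibrate with s1 grip tops known (.542,.0999),(.547,.046),(.552,-.0064)
for uv in [(165,294),(129,242),(100,191)]: print('side',px2w(D,285+uv[0]/3,205+uv[1]/3,.086)[:2])
for uv in [(182,87),(231,108),(277,130)]: print('scene',px2w(S,205+uv[0]/3,180+uv[1]/3,.086)[:2])
"
```

```text
b1 cap side [0.47298247 0.09340782] scene [0.4723412 0.0845402]
side [0.54085421 0.10385399]
side [0.54711909 0.0511508 ]
side [ 0.54907204 -0.00112986]
scene [0.53581277 0.08996731]
scene [0.54336645 0.03772275]
scene [ 0.54814093 -0.01193236]
```

{"api": "arm_command", "payload": {"increments": [[[0.01,0.002,-0.15,0,0,0,-1],[0,0,-0.15,0,0,0,-1],[0,0,-0.06,0,0,0,-1],[0,0,-0.04,0,0,0,-1],[0,0,-0.04,0,0,0,-1],[0,0,0,0,0,0,-1]]]}}

```text
clock: 50.3
ee_pos: [0.4287, 0.0894, 0.0854]
tool_rot: [-0.706, -0.034, 0.034, 0.706]
wrist_force: [0.1, -0.1, -1.3]
grip_width: 0.0407
```

No side force with the bottle 10 mm inside the bay. Continuing down.

{"api": "arm_command", "payload": {"increments": [[[0,0,-0.05,0,0,0,-1],[0,0,-0.04,0,0,0,-1],[0,0,-0.02,0,0,0,-1],[0,0,-0.01,0,0,0,-1],[0,0,0,0,0,0,-1]]]}}

```text
clock: 50.8
ee_pos: [0.4285, 0.0894, 0.0672]
tool_rot: [0.706, 0.034, -0.035, -0.706]
wrist_force: [0.5, 0.7, -0.3]
grip_width: 0.0408
```

{"api": "arm_command", "payload": {"increments": [[[0,0,-0.012,0,0,0,-1],[0,0,-0.005,0,0,0,-1],[0,0,0,0,0,0,-1]]]}}

```text
clock: 51.1
ee_pos: [0.4292, 0.0895, 0.0657]
tool_rot: [-0.706, -0.035, 0.034, 0.706]
wrist_force: [-3.2, -1.2, 15.6]
grip_width: 0.0407
```

{"api": "arm_command", "payload": {"increments": [[[0,0,0,0,0,0,0.2],[0,0,0,0,0,0,0.5],[0,0,0,0,0,0,0.5],[0,0,0,0,0,0,0.5],[0,0,0.1,0,0,0,0.5],[0,0,0.3,0,0,0,0.5],[0,0,0.3,0,0,0,0.5],[0,0,0.3,0,0,0,0.5],[0,0,0.3,0,0,0,0.5],[0,-0.15,0.2,0,0,0,0.5],[0,-0.2,0,0,0,0,0.5],[0,-0.2,0,0,0,0,0.5]]]}}

```text
clock: 52.3
ee_pos: [0.429, 0.0062, 0.2907]
tool_rot: [0.706, 0.035, -0.034, -0.706]
wrist_force: [1.1, 0.9, -0.8]
grip_width: 0.0641
```

{"api": "arm_command", "payload": {"increments": [[[-0.1,-0.2,0,0,0,0,0.5],[-0.1,-0.2,0,0,0,0,0.5],[-0.1,-0.2,0,0,0,0,0.5],[0,-0.2,0,0,0,0,0.5],[0,-0.2,0,0,0,0,0.5],[0,0,0,0,0,0,0.5]]]}}

```text
clock: 52.9
ee_pos: [0.3833, -0.1456, 0.2897]
tool_rot: [0.707, 0.033, -0.033, -0.706]
wrist_force: [-1.1, 0.0, -0.0]
grip_width: 0.0641
```

```bash
python3 look.py 23 1; python3 -c "
import cv2
a=cv2.imread('pics/s23.png');cv2.imwrite('pics/s23c.png',cv2.resize(a[110:390,110:450],None,fx=2.1,fy=2.1,interpolation=cv2.INTER_CUBIC))
a=cv2.imread('pics/d23.png');cv2.imwrite('pics/d23c.png',cv2.resize(a[200:480,240:500],None,fx=2.1,fy=2.1,interpolation=cv2.INTER_CUBIC))
"
```

```text
[ 0.38330362 -0.14556407  0.28965444] 52.9 [-0.36  0.02 -0.13  1.42 -0.   -0.46] 95.40803761241732 [-1.1  0.  -0. ]
```

View pics/w23.png

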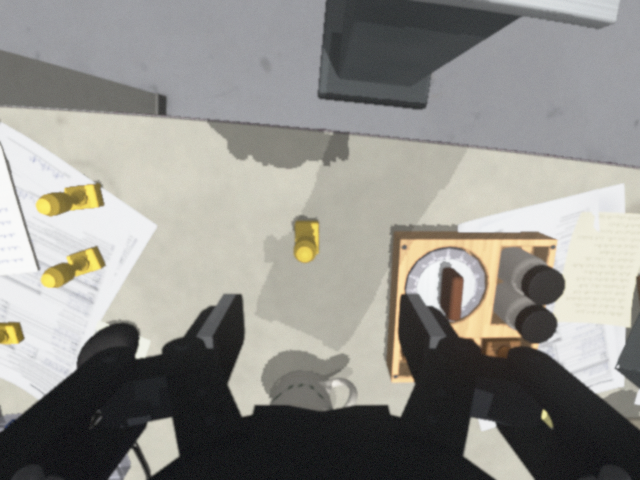

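View pics/s23c.png

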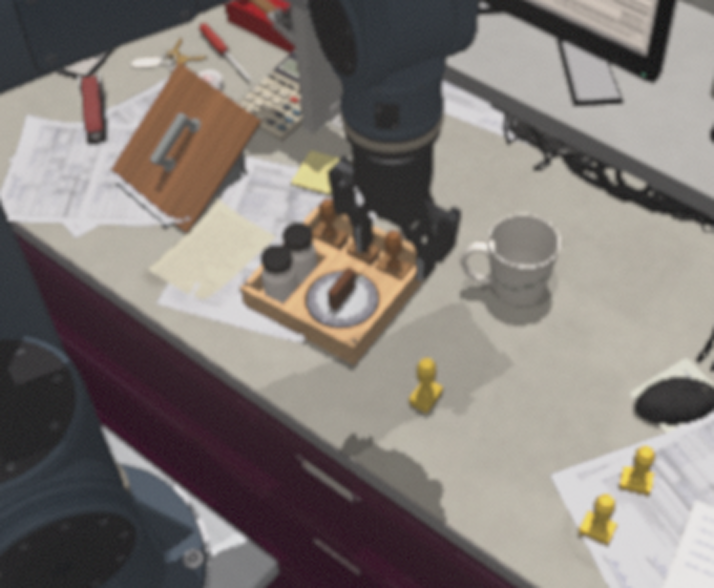

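View pics/d23c.png

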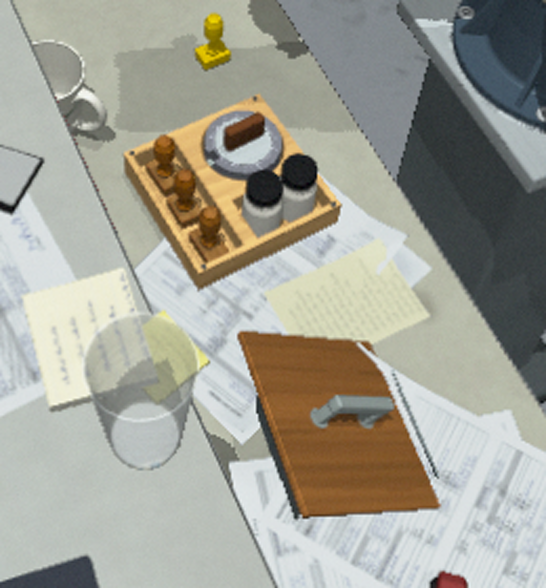

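Both bottles, all three stamps and the pad are in place. The cover's corners haven't moved: side view (448.7,440.5) and (353.6,358.5) px, same as after release. The robot is clear, so I'm handing in.

```bash
python3 -c "
from workcell import r
print(r.hand_in(), r.sense()['clock'])"
```

```text
the job is handed in; nothing more can be done
the job is handed in; nothing more can be done
```

The stamping station is set up and handed in; it took about 53 s of the 210 s allowed. The hand-in gives no verdict.

- **Cover:** it leans handle side up against the bookend at about 36°. Its foot is on the base plate just inside the lip, and its corners had not moved between release and my last pictures.
- **Stamp pad:** it went fully down into the well with its notch over the rib. It touched the floor at the expected height (tool at 62.9 mm, 62.8 expected) after a light rub of about 6 N at the start of the insertion.
- **Stamps and bottles:** I found three brown stamps and two bottles on the bench, so five of the seven listed. The stamps stand in the trough and the bottles in the bay. Each one was released only after a push back from the floor at the expected height.
- **Left alone:** the mug, the mouse, the sticky notes and the yellow look-alike stamps were not touched.

In the final pictures everything stood upright and the robot was clear. The gripper hid part of the trough in the wrist and scene pictures, but all three stamps were visible in the side picture. One check disagreed: the third stamp's position came out about 5 mm off at first, and I corrected it from a closer view before grasping. I saw no sign of the pad or cover being knocked aside.

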